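Round-bottom flasks back on their own cork rings

TASK

The three round-bottom flasks have been stood on one another's cork rings and could topple: put each flask on the ring of its own size, the large flask on the large ring, the medium on the medium and the small on the small, all standing upright and let go of. The empty grey stand is there to park a flask on the way. Lower the glass into place rather than dropping it, never let a flask tip over, and leave the petri dish, the jar and the crucible where they are.

Things in the scene. Friction and masses are not known exactly. Their poses are not given: they have to be found in the camera images.
- flask_large_bulb (a point): The large round-bottom flask: amber glass, white stopper fast in it, loose, 115 g +-30 %, at first on the medium ring. Point: centre of the 85 mm bulb; z up the neck. Above it: neck, 21 mm thick, from 42 mm; straight 27 mm collar (grip here, from above) 58 to 88 mm; stopper top 102 mm. Seated, the point is above the top of its own ring by 36.9 mm, of the grey stand by 39.4 mm.
- flask_medium_bulb (a point): The medium round-bottom flask: amber glass, white stopper fast in it, loose, 75 g +-30 %, at first on the small ring. Point: centre of the 64 mm bulb; z up the neck. Above it: neck, 21 mm thick, from 32 mm; straight 27 mm collar (grip here, from above) 47 to 77 mm; stopper top 92 mm. Seated, the point is above the top of its own ring by 27.1 mm, of the grey stand by 27.7 mm.
- flask_small_bulb (a point): The small round-bottom flask: amber glass, white stopper fast in it, loose, 55 g +-30 %, at first on the large ring. Point: centre of the 52 mm bulb; z up the neck. Above it: neck, 21 mm thick, from 26 mm; straight 27 mm collar (grip here, from above) 41 to 71 mm; stopper top 86 mm. Seated, the point is above the top of its own ring by 22.5 mm, of the grey stand by 20.5 mm.
- ring_large_top (a point): The large one of three cork flask rings, 130 mm in outer diameter, 30 mm high, with a round hole 42 mm wide; it does not move. This point is the centre of the hole at the ring's top face, z up. A round flask set in the hole centres itself.
- ring_medium_top (a point): The medium one of three cork flask rings, 106 mm in outer diameter, 30 mm high, with a round hole 34 mm wide; it does not move. This point is the centre of the hole at the ring's top face, z up. A round flask set in the hole centres itself.
- ring_small_top (a point): The small one of three cork flask rings, 80 mm in outer diameter, 30 mm high, with a round hole 26 mm wide; it does not move. This point is the centre of the hole at the ring's top face, z up. A round flask set in the hole centres itself.
- stand_top (a point): The spare flask stand, grey plastic, empty at the start: a squat ring 34 mm high, 84 mm across the top, 110 mm across the foot, with a round hole 32 mm wide that holds any of the three flasks; it does not move. Point: centre of the hole at its top face, z up. Flasks stand only on the rings and this stand; on the flat bench they roll over.
- dish_mid (a point): A covered clear petri dish with three dark metal chips, 92 mm across and 18 mm high, loose on the bench among the rings, to be left alone. This point is its centre.
- jar_mid (a point): A small glass sample jar with a black cap, 42 mm across and 52 mm high, loose on the bench among the rings, to be left alone. This point is its centre.
- crucible_mid (a point): A small white porcelain crucible, 42 mm across and 34 mm high, loose on the bench among the rings, to be left alone. This point is its centre. Nothing else stands near the work: other equipment is over 0.78 m ahead of the robot or 0.45 m to its side, save a spatula and tweezers lying flat.
There are look-alikes about, which are no part of the job. What is shaped like the part that bears ring_large_top but turquoise or yellow is not meant.

How it is judged:
By the outcome, as a careful person would: the job done as asked, in the order asked, and still so for the second after the job is handed in, with the robot touching nothing.
It also fails if it takes over 115 s, if anything falls off the work surface, if the arm or the gripper's body presses on something with over 40 N, if the wrist force passes 120 N, or if a joint passes its speed limit or range.

ROBOT

A 6-joint arm with a two-finger parallel gripper is mounted at the origin on the work surface. World frame = base frame: x ahead of the robot, y to its left, z up, the work surface at z = 0. Lengths are in m, angles in degrees, forces in N, time in s.
With the tool pointing down it reaches from about 0.4 to 0.825 m from the base axis. Payload 7 kg.
Tool frame: the origin (TCP) lies midway between the tips of the shut fingers; the grasp point (between the pads) lies 19 mm behind it; z points along the fingers, y is the line along which they close (so a half turn about z gives the same grasp; the last joint's range is limited). The gripper opens to 88 mm and grips with 3 to 60 N. Pads are 19 mm wide; open, the fingers measure 130 mm over their backs; the gripper's body (78 mm by 193 mm) begins 47 mm behind the grasp point.
Start: joints at [83.543, 20.546, 0.682, 0, -70.136, -16.507], TCP at [0.263, 0.621, 0.227] pointing down, gripper open.
Joint ranges: [-176.03, 176.03], [-82.01, 121.73], [-58.28, 71.71], [-173.87, 95.51], [-174.79, -0.11], [-173.66, 173.66]. Speed limits (degrees/s): [136.94, 136.94, 172.46, 180, 180, 180].

INTERFACE

Orientations are given as [roll, pitch, yaw] about the fixed x, y, z axes, in that order (R = Rz(yaw) Ry(pitch) Rx(roll)).
In Python, from plant import r gives the robot as it stands. The module is installed in compiled form; this text tells all that it offers.
- The arm moves only by the tool play_rows, never from a script. Its argument "rows" is a list of rows, each an object with "slide": the shift along the tool's x, y, z as a fraction of full scale, a list of three; "delta_rot": the turn, a rotation vector about the tool's x, y, z as a fraction of full scale, a list of three; "fingers": the opening, from -1 (shut) to 1 (fully open). In form: [{"slide": [x, y, z], "delta_rot": [rx, ry, rz], "fingers": fingers}, ...]. A call has 1 to 8 rows; each row shifts and turns the commanded pose from where the row before left it, along the tool's axes as they then stand; what a row does not reach is not made up. Full scale, the value 1, is 0.15 m for a shift and 0.08 rad for a turn. A row lasts 1/8 s, in which the tool goes at most 62.5 mm and 10.7 degrees, less where a joint would pass 70% of its speed; a pose out of reach is approached as far as the arm can. A call with a number of a shift or a turn outside -1 to 1 is refused whole. A call with a gripper value outside its range is refused whole. The fingers move at their own pace and stop on an object; "squeeze" is the grip in N (left out, the last holds). Time passes only in rows, so rows that do not move let the fingers close. It gives the time, the measured TCP pose, the force, the opening and the grip force at its end, in the units of the state.
- r.get_state(): the state, without advancing time (a new reading comes with each control period).
- r.capture(name): name is "scene" or "top" or "wrist"; returns a dict with "image" (384x512x3 uint8, blue, green, red), "fx", "fy", "cx", "cy" (pixels), "distortion" ([k1, k2, p1, p2, k3] as OpenCV has them; the pictures are not rectified), "R" (3x3) and "t" (3): a world point X has camera coordinates R X + t; the wrist camera has in their place "T_tool_cam" (4x4, takes a point from camera to tool coordinates, whose origin is the TCP and whose axes are the flange's). Camera axes: x right, y down, z forward; pixel columns grow to the right and rows downward; lengths in m; the calibration is good to about 2 mm. A picture is of the moment at which its call begins: read the wrist's pose just before it. There is no depth.
- r.close_job(): hands the job in; it is judged then, once.
The state is a dict: "time_s": time; "joints": joint angles; "qd": joint speeds; "joint_torque": joint torques, N m; "tcp_pos": TCP position; "eef_rot": TCP orientation; "contact_force": force on the tool from outside, world axes, zero at the start; "moment": the same for the moment, N m; "gripper_width": finger opening in m; "gripper_force": force on a finger pad.
Only numpy, scipy, OpenCV 4.12 (cv2) and the standard library are available. Lean on these libraries where they do the work, as an engineer would, in place of code of your own. Each camera call takes 0.05 s, during which the arm holds its last target. There are 200 camera calls.

## Working session

There is one attempt and no reset: what is moved stays moved. The work goes in short steps, Python scripts to look and compute and a tool call to move; the robot and the scene stay as the last step left them, time stands still between calls to the robot, and variables do not carry over. Pictures are saved under pics/ and viewed, at most 14 in all, crops included, and the job is handed in when it is done.

Besides the shell and the picture viewer there is one more tool, called after "Emit:" as name([rows], argument=value, ...), one row to a line, values as JSON. play_rows: Moves the arm, as the interface text tells. Shift numbers are shares of 0.15 m and turn numbers shares of 0.08 rad, none past 1 either way. Its arguments: {"type":"object","properties":{"rows":{"type":"array"},"squeeze":{"type":"number"}},"required":["rows"]}

```bash
mkdir -p pics
cat > h.py <<'E'
import numpy as np,cv2
from plant import r
def ray(c,uv):
    K=np.array([[c['fx'],0,c['cx']],[0,c['fy'],c['cy']],[0,0,1.]])
    p=cv2.undistortPoints(np.array([[uv]],float),K,np.array(c['distortion'],float))[0,0]
    R=np.array(c['R']);t=np.array(c['t'])
    return -R.T@t, R.T@np.array([p[0],p[1],1.])
def onz(c,uv,z):
    o,d=ray(c,uv);return o+d*(z-o[2])/d[2]
def proj(c,X):
    K=np.array([[c['fx'],0,c['cx']],[0,c['fy'],c['cy']],[0,0,1.]])
    return cv2.projectPoints(np.array(X,float).reshape(-1,1,3),cv2.Rodrigues(np.array(c['R']))[0],np.array(c['t'],float),K,np.array(c['distortion'],float))[0][:,0]
E
python3 - <<'E'
from h import *
import pickle
print(r.get_state())
for n in ('top','scene'):
    c=r.capture(n);pickle.dump(c,open(n+'.pkl','wb'))
    cv2.imwrite(f'pics/{n}0.png',cv2.resize(c['image'],(800,600),interpolation=cv2.INTER_CUBIC))
    print(n,-np.array(c['R']).T@np.array(c['t']),c['fx'])
E
```

```text
{'time_s': 0.0, 'joints': array([ 8.35454009e+01,  2.05910489e+01,  6.35131525e-01, -2.08160943e-02,
       -7.01352616e+01, -1.65047150e+01]), 'qd': array([-0.04344133, -0.10545572,  0.0176716 ,  0.06556984, -0.05249448,
        0.00536577]), 'joint_torque': array([ 1.81686799e-03, -5.82721066e+01,  2.93052292e+01,  6.99724495e+00,
        6.83402453e-03, -1.74524512e-04]), 'tcp_pos': array([0.26315722, 0.62107171, 0.22563516]), 'eef_rot': array([ 1.79907018e+02, -7.14374714e-03, -2.29663972e+01]), 'contact_force': array([ 0.88003762,  0.1107066 , -0.08251397]), 'moment': array([ 0.01375759,  0.01220347, -0.01341944]), 'gripper_force': 0.0, 'gripper_width': 0.08787258119391422}
top [0.3699478  0.01276947 0.94989896] 375.51448871391364
scene [ 0.91633974 -0.68357856  0.6632729 ] 386.51780544033136
```

View pics/top0.png

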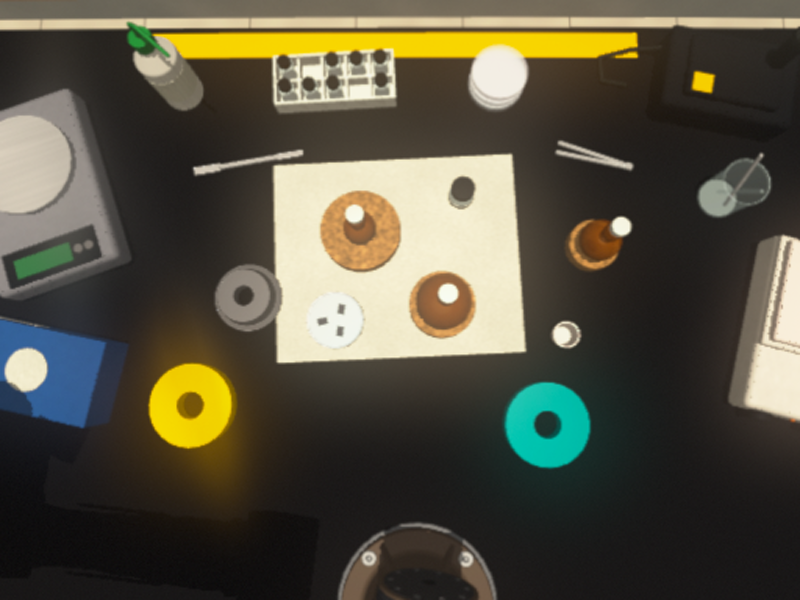

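View pics/scene0.png

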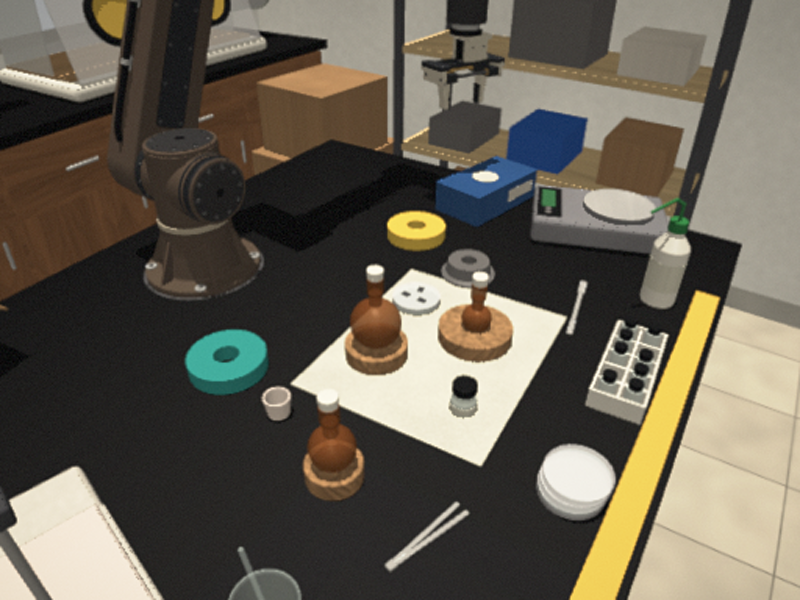

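Top view: the large ring with the small flask is at (360,230), its stopper at (354,214). The medium ring with the large flask is at (442,305), stopper (447,293). The small ring with the medium flask is at (593,244), stopper (621,227). The grey stand's hole is at (244,296), the dish at (335,320), the jar at (462,191) and the crucible at (566,335). The scene view shows all three flasks upright.

```bash
cat > m.py <<'E'
from h import *
import pickle
from scipy.optimize import least_squares
def s(u): return (np.array(u,float)+.5)/1.5625-.5
def topface(c,mask,seed,z,rad):
    n,l=cv2.connectedComponents(mask.astype(np.uint8));i=l[tuple(np.round(s(seed)).astype(int)[::-1])]
    cs=cv2.findContours((l==i).astype(np.uint8),cv2.RETR_EXTERNAL,cv2.CHAIN_APPROX_NONE)[0]
    k=max(cs,key=cv2.contourArea)[:,0]
    P=np.array([onz(c,p,z)[:2] for p in k]);c0=onz(c,s(seed),z)[:2]
    o=ray(c,(0,0))[0][:2];q=c0.copy()
    for _ in range(5):
        d=P-q;sel=d@((q-o)/np.linalg.norm(q-o))>0
        f=least_squares(lambda x:np.linalg.norm(P[sel]-x,axis=1)-rad-.0007,q,loss='cauchy',f_scale=.001);q=f.x
    return q,np.median(abs(f.fun)),len(P)
def white(c,seed,z):
    h=cv2.cvtColor(c['image'],cv2.COLOR_BGR2HSV);y,x=np.round(s(seed)).astype(int)[::-1]
    m=(h[...,2]>140)&(h[...,1]<75);w=np.zeros_like(m);w[y-9:y+10,x-9:x+10]=1
    n,l,st,ce=cv2.connectedComponentsWithStats((m&w).astype(np.uint8))
    i=l[y,x];return ce[i],st[i],onz(c,ce[i],z)
E
python3 - <<'E'
from m import *
c=pickle.load(open('top.pkl','rb'));sc=pickle.load(open('scene.pkl','rb'))
h=cv2.cvtColor(c['image'],cv2.COLOR_BGR2HSV)
org=(h[...,0]<22)&(h[...,1]>90)&(h[...,2]>50)
for n,sd,R in (('L',(335,245),.065),('M',(442,327),.053),('S',(580,262),.040)):print(n,topface(c,org,sd,.03,R))
gx=h[380*384//600//2*0+190-22:190+24,156-20:156+30]
for n,sd,ss,z in (('large',(447,293),(375,271),.171),('medium',(621,227),(328,401),.151),('small',(354,214),(480,279),.131)):
    a=white(c,sd,z);b=white(sc,ss,z)
    o1,d1=ray(c,a[0]);o2,d2=ray(sc,b[0]);t=np.linalg.lstsq(np.c_[d1,-d2],o2-o1,rcond=None)[0]
    print(n,a[0],a[1],a[2],b[1][:5],b[2],'tri',o1+t[0]*d1,o2+t[1]*d2)
g=(h[...,2]>55)&(h[...,1]<60)
hole=c['image'][180:200,146:168].max(2);print(hole)
for n,u,z in (('dish',(335,320),.018),('jar',(462,186),.052),('cruc',(566,335),.034),('stand',(244,296),.034)):print(n,onz(c,s(u),z))
E
```

```text
L (array([0.58244311, 0.09274136]), np.float64(0.0009622819237404206), 144)
M (array([ 0.46320757, -0.03514539]), np.float64(0.0009862056181141159), 119)
S (array([ 0.56344036, -0.28073874]), np.float64(0.0013733779741462102), 105)
large [286.23076923 187.39230769] [280 182  13  12 130] [ 0.46543228 -0.03685115  0.171     ] [235 169  11  11  91] [ 0.47005672 -0.04784941  0.171     ] tri [ 0.46624491 -0.03727345  0.16437112] [ 0.46388862 -0.03906296  0.16419627]
medium [397.16666667 144.44444444] [391 139  13  12 126] [ 0.56276107 -0.27867682  0.151     ] [201 247  19  17 260] [ 0.56429649 -0.28221094  0.151     ] tri [ 0.56337525 -0.27960519  0.14845519] [ 0.56257708 -0.28025062  0.14849801]
small [226.53846154 136.63247863] [221 131  12  12 117] [0.58409374 0.09362872 0.131     ] [302 173  11  11  85] [0.58704549 0.08326011 0.131     ] tri [0.58556471 0.09418414 0.125375  ] [0.58305997 0.09254132 0.12455779]
[[143 142 142 144 144 145 144 146 146 146 147 146 147 147 147 147 148 148
  149 150 150 150]
 [142 142 143 143 144 144 145 145 145 144 144 145 147 147 148 147 148 149
  149 150 
[... 1149 characters left out ...]
6  91  75  65  62  62  69  83 113 143 149 149 150
  151 152 153 153]
 [144 144 144 144 144 144 138 123 103  87  92 113 138 144 148 149 149 150
  151 152 153 153]
 [144 144 145 144 145 145 145 144 141 139 140 143 146 148 149 150 149 151
  151 151 152 153]
 [143 144 145 145 145 145 145 145 145 146 147 147 147 149 149 150 151 151
  151 152 153 153]
 [143 144 145 145 145 144 145 146 146 147 148 147 148 149 150 150 151 151
  152 152 153 153]
 [144 143 144 145 144 145 145 146 146 147 148 149 149 149 150 150 151 152
  152 153 152 149]]
dish [0.44011935 0.13273327 0.018     ]
jar [ 0.65003581 -0.06774824  0.052     ]
cruc [ 0.41739629 -0.22958315  0.034     ]
stand [0.4760971  0.27547288 0.034     ]
```

```bash
cat > go.py <<'E'
from h import *
import sys
from scipy.spatial.transform import Rotation as Ro
s=r.get_state();T=Ro.from_euler('xyz',s['eef_rot'],degrees=True)
d=np.array(list(map(float,sys.argv[1:4])))-s['tcp_pos']
print('tool shift total units',np.round(T.inv().apply(d)/.15,3),'rot units to level',np.round((T.inv()*Ro.from_euler('xyz',[180,0,s['eef_rot'][2]],degrees=True)).as_rotvec()/.08,3),s['eef_rot'][2])
E
python3 - <<'E'
from m import *
c=pickle.load(open('top.pkl','rb'))
g=c['image'][176:202,142:170].max(2);m=(g<108).astype(np.uint8)
n,l,st,ce=cv2.connectedComponentsWithStats(m);i=l[13,13];print(st[i],ce[i]+[142,176],onz(c,ce[i]+[142,176],.034))
E
python3 go.py .464 -.036 .225
```

```text
[  7   7  13  13 127] [155.33070866 188.76377953] [0.47732244 0.27713225 0.034     ]
tool shift total units [2.942 3.511 0.01 ] rot units to level [ 0.018 -0.002 -0.   ] -22.97071597283299
```

Emit:
play_rows([
  {"slide": [0.184,0.22,0],"delta_rot": [0,0,0],"fingers": 1},
  {"slide": [0.184,0.22,0],"delta_rot": [0,0,0],"fingers": 1},
  {"slide": [0.184,0.22,0],"delta_rot": [0,0,0],"fingers": 1},
  {"slide": [0.184,0.22,0],"delta_rot": [0,0,0],"fingers": 1},
  {"slide": [0.184,0.22,0],"delta_rot": [0,0,0],"fingers": 1},
  {"slide": [0.184,0.22,0],"delta_rot": [0,0,0],"fingers": 1},
  {"slide": [0.184,0.22,0],"delta_rot": [0,0,0],"fingers": 1},
  {"slide": [0.184,0.22,0],"delta_rot": [0,0,0],"fingers": 1},
], squeeze=15)

```text
time_s: 1.1
tcp_pos: [0.3637, 0.2907, 0.2264]
eef_rot: [180.0, 0.0, -23.0]
contact_force: [-0.1, 0.4, -0.1]
gripper_width: 0.0876
gripper_force: 0.0
```

Emit:
play_rows([
  {"slide": [0.184,0.22,0],"delta_rot": [0,0,0],"fingers": 1},
  {"slide": [0.184,0.22,0],"delta_rot": [0,0,0],"fingers": 1},
  {"slide": [0.184,0.22,0],"delta_rot": [0,0,0],"fingers": 1},
  {"slide": [0.184,0.22,0],"delta_rot": [0,0,0],"fingers": 1},
  {"slide": [0.184,0.22,0],"delta_rot": [0,0,0],"fingers": 1},
  {"slide": [0.184,0.21,0],"delta_rot": [0,0,0],"fingers": 1},
  {"slide": [0.184,0.21,0],"delta_rot": [0,0,0],"fingers": 1},
  {"slide": [0,0,0],"delta_rot": [0,0,0],"fingers": 1},
])

```text
time_s: 2.1
tcp_pos: [0.4526, 0.0048, 0.2261]
eef_rot: [180.0, 0.0, -23.2]
contact_force: [-0.6, 0.2, -0.3]
gripper_width: 0.0877
gripper_force: 0.0
```

```bash
python3 go.py .464 -.036 .123
python3 - <<'E'
from h import *
s=r.get_state();print(s['tcp_pos'],s['eef_rot'],s['joints'])
c=r.capture('wrist');cv2.imwrite('pics/w1.png',c['image']);print(c['T_tool_cam'])
E
```

```text
tool shift total units [0.177 0.22  0.687] rot units to level [0.011 0.01  0.   ] -23.176398220253745
[0.45260932 0.00480616 0.2261112 ] [ 1.79950069e+02  4.35920592e-02 -2.31763982e+01] [ 2.56794186e+01 -9.16570168e-01 -2.59500299e+01  2.75705646e-05
 -6.50328226e+01  4.11441905e+01]
[[ 1.05616245e-03 -9.68270913e-01 -2.49900628e-01  6.83441411e-02]
 [ 9.99999436e-01  1.05104949e-03  1.53905995e-04 -3.15695459e-04]
 [ 1.13635230e-04 -2.49900649e-01  9.68271477e-01 -1.59196671e-01]
 [ 0.00000000e+00  0.00000000e+00  0.00000000e+00  1.00000000e+00]]
```

View pics/w1.png

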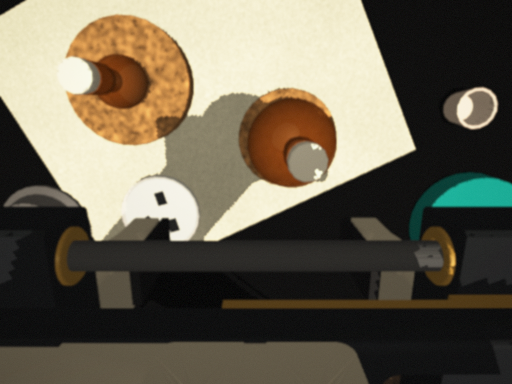

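The wrist view shows the large flask's stopper at (307,160), upright on the medium ring, with the fingers still a row short of it.

Emit:
play_rows([
  {"slide": [0.177,0.22,0],"delta_rot": [0,0,0],"fingers": 1},
  {"slide": [0,0,0],"delta_rot": [0,0,0],"fingers": 1},
  {"slide": [0,0,0],"delta_rot": [0,0,0],"fingers": 1},
])

```text
time_s: 2.52
tcp_pos: [0.4639, -0.0331, 0.2264]
eef_rot: [-180.0, 0.0, -23.0]
contact_force: [-0.2, 0.6, -0.3]
gripper_width: 0.0875
gripper_force: 0.0
```

```bash
cat >> h.py <<'E'
def wrist():
    from scipy.spatial.transform import Rotation as Ro
    s=r.get_state();c=r.capture('wrist');T=np.array(c['T_tool_cam']);W=np.eye(4)
    W[:3,:3]=Ro.from_euler('xyz',s['eef_rot'],degrees=True).as_matrix();W[:3,3]=s['tcp_pos']
    M=np.linalg.inv(W@T);c['R']=M[:3,:3];c['t']=M[:3,3];return c
E
python3 go.py .464 -.036 .123
python3 - <<'E'
from h import *
c=wrist();print(proj(c,[[.4655,-.0365,.171],[.464,-.036,.069]]))
h=cv2.cvtColor(c['image'],cv2.COLOR_BGR2HSV)
m=((h[...,1]<60)&(h[...,2]>120)).astype(np.uint8)
n,l,st,ce=cv2.connectedComponentsWithStats(m)
for i in range(1,n):
    if st[i][4]>150: print(st[i],ce[i],onz(c,ce[i],.171))
cv2.imwrite('pics/w2.png',c['image'])
E
```

```text
tool shift total units [0.008 0.017 0.689] rot units to level [-0.001  0.004 -0.   ] -22.96358906130625
[[258.74894292 200.25822548]
 [257.65207681 171.43777394]]
[    0     0   387   241 49261] [185.07393273 100.47824851] [ 0.54438975 -0.01905622  0.171     ]
[424 114  40  39 617] [439.9643436  132.52188006] [ 0.46208472 -0.16238051  0.171     ]
[168 155  31  38 267] [184.25093633 174.22097378] [0.5016342  0.00233553 0.171     ]
[191 163  22  46 254] [202.00393701 188.26377953] [ 0.48822321 -0.004458    0.171     ]
```

View pics/w2.png

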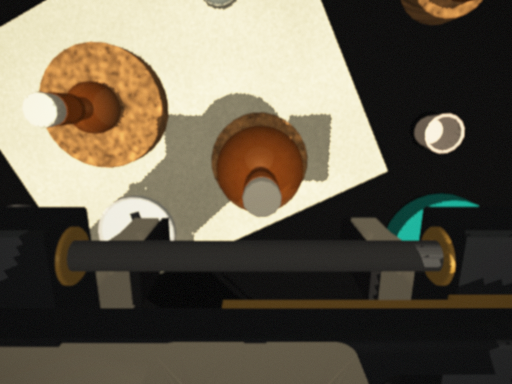

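The wrist view shows the large stopper's top at about (262,198), against a predicted (259,200). That agrees, so I go down and grip.

Emit:
play_rows([
  {"slide": [0.01,0.01,0.1],"delta_rot": [0,0,0],"fingers": 1},
  {"slide": [0,0.007,0.15],"delta_rot": [0,0,0],"fingers": 1},
  {"slide": [0,0,0.15],"delta_rot": [0,0,0],"fingers": 1},
  {"slide": [0,0,0.15],"delta_rot": [0,0,0],"fingers": 1},
  {"slide": [0,0,0.1],"delta_rot": [0,0,0],"fingers": 1},
  {"slide": [0,0,0.035],"delta_rot": [0,0,0],"fingers": 1},
  {"slide": [0,0,0],"delta_rot": [0,0,0],"fingers": 1},
  {"slide": [0,0,0],"delta_rot": [0,0,0],"fingers": 1},
])

```text
time_s: 3.58
tcp_pos: [0.4649, -0.0365, 0.1243]
eef_rot: [-180.0, -0.0, -22.9]
contact_force: [0.6, 0.2, 1.0]
gripper_width: 0.0877
gripper_force: 0.0
```

Emit:
play_rows([
  {"slide": [0,0,0],"delta_rot": [0,0,0],"fingers": 0},
  {"slide": [0,0,0],"delta_rot": [0,0,0],"fingers": -0.2},
  {"slide": [0,0,0],"delta_rot": [0,0,0],"fingers": -0.25},
  {"slide": [0,0,0],"delta_rot": [0,0,0],"fingers": -0.3},
  {"slide": [0,0,0],"delta_rot": [0,0,0],"fingers": -0.35},
  {"slide": [0,0,0],"delta_rot": [0,0,0],"fingers": -0.4},
  {"slide": [0,0,0],"delta_rot": [0,0,0],"fingers": -0.5},
  {"slide": [0,0,0],"delta_rot": [0,0,0],"fingers": -0.6},
], squeeze=15)

```text
time_s: 4.58
tcp_pos: [0.4645, -0.0369, 0.1239]
eef_rot: [180.0, 0.0, -23.0]
contact_force: [-1.4, -1.1, 1.9]
gripper_width: 0.0266
gripper_force: 15.0
```

Emit:
play_rows([
  {"slide": [0,0,0],"delta_rot": [0,0,0],"fingers": -1},
  {"slide": [0,0,0],"delta_rot": [0,0,0],"fingers": -1},
  {"slide": [0,0,0],"delta_rot": [0,0,0],"fingers": -1},
  {"slide": [0,0,0],"delta_rot": [0,0,0],"fingers": -1},
])

```text
time_s: 5.08
tcp_pos: [0.4645, -0.0368, 0.1239]
eef_rot: [180.0, -0.0, -23.0]
contact_force: [-0.8, -2.0, 2.3]
gripper_width: 0.0267
gripper_force: 15.0
```

```bash
python3 go.py .464 -.036 .183; python3 -c "
from h import *
s=r.get_state();print(s['tcp_pos'],s['eef_rot'],s['moment'],s['contact_force'],s['gripper_width'])
cv2.imwrite('pics/s1.png',cv2.resize(r.capture('scene')['image'][90:260,130:390],(780,510)))"
```

```text
tool shift total units [-0.005 -0.003 -0.394] rot units to level [ 0.002 -0.    -0.   ] -22.963013293567084
[ 0.4645477  -0.03679062  0.12386922] [ 1.79992473e+02 -4.75435727e-04 -2.29630133e+01] [-0.54039909  0.24302348 -0.01877936] [-0.79366874 -2.00504738  2.28225471] 0.026690007527878715
```

View pics/s1.png

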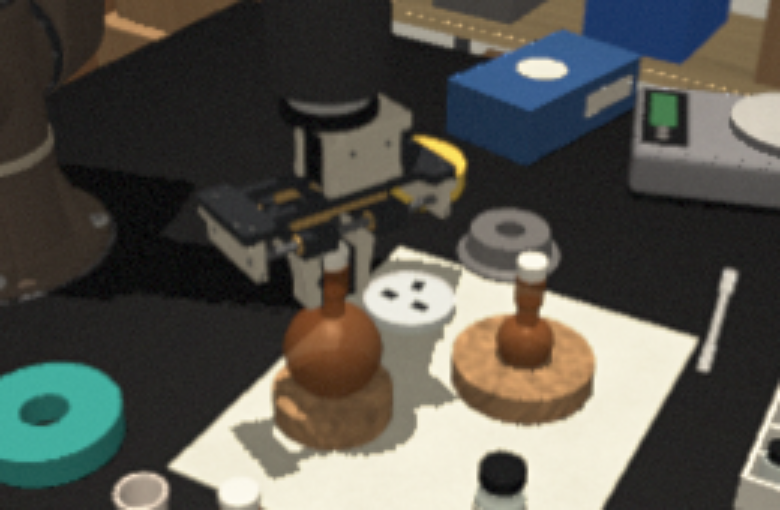

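The grip holds the collar (26.7 mm) and the flask is still upright. Lifting.

Emit:
play_rows([
  {"slide": [0,0,-0.05],"delta_rot": [0,0,0],"fingers": -1},
  {"slide": [0,0,-0.1],"delta_rot": [0,0,0],"fingers": -1},
  {"slide": [0,0,-0.15],"delta_rot": [0,0,0],"fingers": -1},
  {"slide": [0,0,-0.15],"delta_rot": [0,0,0],"fingers": -1},
  {"slide": [0,0,0],"delta_rot": [0,0,0],"fingers": -1},
])

```text
time_s: 5.75
tcp_pos: [0.4657, -0.0362, 0.193]
eef_rot: [-179.9, -0.2, -23.0]
contact_force: [0.8, -0.9, -2.3]
gripper_width: 0.0267
gripper_force: 15.0
```

```bash
python3 go.py .4773 .2768 .191
```

```text
tool shift total units [-0.743 -1.952  0.016] rot units to level [-0.032 -0.035  0.   ] -22.953923033258768
```

Emit:
play_rows([
  {"slide": [-0.037,-0.097,0],"delta_rot": [0,0,0],"fingers": -1},
  {"slide": [-0.074,-0.195,0],"delta_rot": [0,0,0],"fingers": -1},
  {"slide": [-0.074,-0.195,0],"delta_rot": [0,0,0],"fingers": -1},
  {"slide": [-0.074,-0.195,0],"delta_rot": [0,0,0],"fingers": -1},
  {"slide": [-0.074,-0.195,0],"delta_rot": [0,0,0],"fingers": -1},
  {"slide": [-0.074,-0.195,0],"delta_rot": [0,0,0],"fingers": -1},
  {"slide": [-0.074,-0.195,0],"delta_rot": [0,0,0],"fingers": -1},
  {"slide": [-0.074,-0.195,0],"delta_rot": [0,0,0],"fingers": -1},
])

```text
time_s: 6.75
tcp_pos: [0.4726, 0.1992, 0.1901]
eef_rot: [179.9, 0.1, -23.0]
contact_force: [-0.5, -0.5, -0.4]
gripper_width: 0.0264
gripper_force: 15.0
```

Emit:
play_rows([
  {"slide": [-0.074,-0.195,0],"delta_rot": [0,0,0],"fingers": -1},
  {"slide": [-0.074,-0.195,0],"delta_rot": [0,0,0],"fingers": -1},
  {"slide": [-0.037,-0.097,0],"delta_rot": [0,0,0],"fingers": -1},
  {"slide": [0,0,0],"delta_rot": [0,0,0],"fingers": -1},
  {"slide": [0,0,0],"delta_rot": [0,0,0],"fingers": -1},
])

```text
time_s: 7.38
tcp_pos: [0.476, 0.2752, 0.1909]
eef_rot: [179.9, 0.0, -23.0]
contact_force: [-0.2, 0.1, -1.1]
gripper_width: 0.0266
gripper_force: 15.0
```

```bash
python3 go.py .4773 .2768 .1285
```

```text
tool shift total units [ 0.004 -0.014  0.416] rot units to level [0.012 0.005 0.   ] -22.97253262156469
```

Emit:
play_rows([
  {"slide": [0.004,-0.014,0.05],"delta_rot": [0,0,0],"fingers": -1},
  {"slide": [0,0,0.1],"delta_rot": [0,0,0],"fingers": -1},
  {"slide": [0,0,0.1],"delta_rot": [0,0,0],"fingers": -1},
  {"slide": [0,0,0.08],"delta_rot": [0,0,0],"fingers": -1},
  {"slide": [0,0,0.04],"delta_rot": [0,0,0],"fingers": -1},
  {"slide": [0,0,0.02],"delta_rot": [0,0,0],"fingers": -1},
  {"slide": [0,0,0],"delta_rot": [0,0,0],"fingers": -1},
  {"slide": [0,0,0],"delta_rot": [0,0,0],"fingers": -1},
])

```text
time_s: 8.38
tcp_pos: [0.478, 0.2777, 0.1333]
eef_rot: [-180.0, -0.0, -23.0]
contact_force: [-0.5, 0.0, -0.6]
gripper_width: 0.0266
gripper_force: 15.0
```

Emit:
play_rows([
  {"slide": [0,0,0.01],"delta_rot": [0,0,0],"fingers": -1},
  {"slide": [0,0,0.01],"delta_rot": [0,0,0],"fingers": -1},
  {"slide": [0,0,0],"delta_rot": [0,0,0],"fingers": -1},
])

```text
time_s: 8.75
tcp_pos: [0.4777, 0.2774, 0.1297]
eef_rot: [180.0, 0.0, -23.0]
contact_force: [-0.5, 0.6, -2.0]
gripper_width: 0.0268
gripper_force: 15.0
```

```bash
python3 -c "
from h import *
s=r.get_state();print(s['tcp_pos'],s['moment'],s['contact_force'])
cv2.imwrite('pics/s2.png',cv2.resize(r.capture('scene')['image'][90:230,200:400],(800,560)))"
```

```text
[0.47770299 0.27740537 0.12969408] [-0.03755698 -0.05684802  0.02216933] [-0.45134242  0.57921425 -1.99622339]
```

View pics/s2.png

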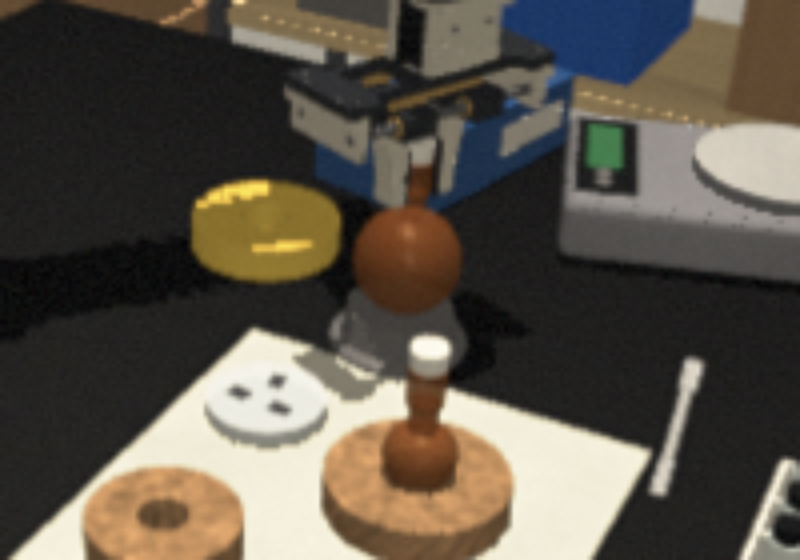

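The large flask sits just above the stand's hole, upright, and the medium ring is now empty. I lower the last 1–2 mm until the force shows contact.

Emit:
play_rows([
  {"slide": [0,0,0.007],"delta_rot": [0,0,0],"fingers": -1},
  {"slide": [0,0,0],"delta_rot": [0,0,0],"fingers": -1},
  {"slide": [0,0,0],"delta_rot": [0,0,0],"fingers": -1},
])

```text
time_s: 9.18
tcp_pos: [0.4779, 0.2775, 0.1289]
eef_rot: [-180.0, -0.0, -23.0]
contact_force: [0.1, 0.1, 0.2]
gripper_width: 0.0267
gripper_force: 15.0
```

Emit:
play_rows([
  {"slide": [0,0,0.006],"delta_rot": [0,0,0],"fingers": -1},
  {"slide": [0,0,0],"delta_rot": [0,0,0],"fingers": -1},
  {"slide": [0,0,0],"delta_rot": [0,0,0],"fingers": -1},
])

```text
time_s: 9.55
tcp_pos: [0.4781, 0.2776, 0.1287]
eef_rot: [-180.0, -0.0, -22.9]
contact_force: [-1.0, -0.6, 5.1]
gripper_width: 0.0268
gripper_force: 15.0
```

Emit:
play_rows([
  {"slide": [0,0,0],"delta_rot": [0,0,0],"fingers": -0.35},
  {"slide": [0,0,0],"delta_rot": [0,0,0],"fingers": -0.3},
  {"slide": [0,0,0],"delta_rot": [0,0,0],"fingers": -0.2},
  {"slide": [0,0,0],"delta_rot": [0,0,0],"fingers": 0},
  {"slide": [0,0,0],"delta_rot": [0,0,0],"fingers": 0.5},
  {"slide": [0,0,0],"delta_rot": [0,0,0],"fingers": 1},
  {"slide": [0,0,0],"delta_rot": [0,0,0],"fingers": 1},
  {"slide": [0,0,0],"delta_rot": [0,0,0],"fingers": 1},
])

```text
time_s: 10.55
tcp_pos: [0.4778, 0.2775, 0.1279]
eef_rot: [-180.0, 0.0, -23.0]
contact_force: [0.3, -1.4, 0.5]
gripper_width: 0.0782
gripper_force: 0.0
```

Emit:
play_rows([
  {"slide": [0,0,-0.05],"delta_rot": [0,0,0],"fingers": 1},
  {"slide": [0,0,-0.15],"delta_rot": [0,0,0],"fingers": 1},
  {"slide": [0,0,-0.2],"delta_rot": [0,0,0],"fingers": 1},
  {"slide": [0,0,-0.2],"delta_rot": [0,0,0],"fingers": 1},
  {"slide": [0,0,-0.1],"delta_rot": [0,0,0],"fingers": 1},
  {"slide": [0,0,0],"delta_rot": [0,0,0],"fingers": 1},
])

```text
time_s: 11.3
tcp_pos: [0.4781, 0.2778, 0.2338]
eef_rot: [-179.9, -0.0, -23.0]
contact_force: [-0.7, 0.4, -1.7]
gripper_width: 0.0878
gripper_force: 0.0
```

```bash
python3 go.py .563 -.280 .225; python3 -c "
from h import *
cv2.imwrite('pics/s3.png',cv2.resize(r.capture('scene')['image'][90:230,200:400],(800,560)))"
```

```text
tool shift total units [1.972 3.203 0.053] rot units to level [-0.025 -0.007  0.   ] -22.965422320372234
```

View pics/s3.png

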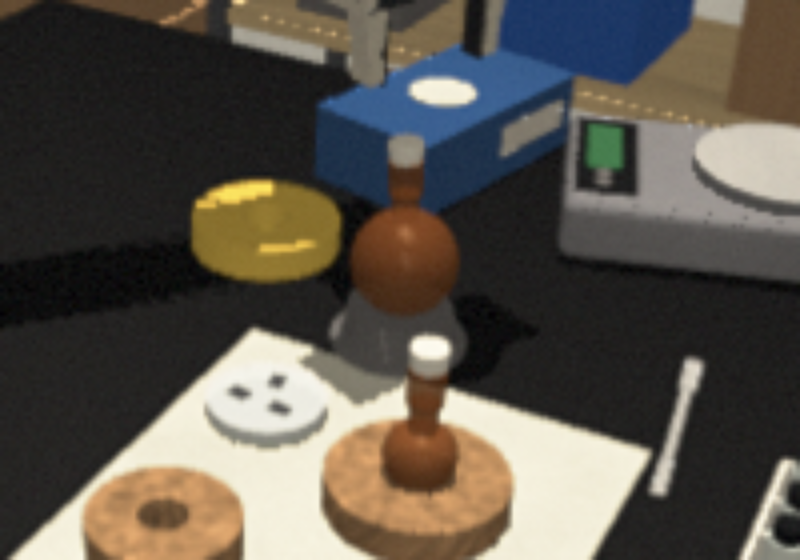

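The large flask stands upright on the stand, released. Next is the medium flask.

Emit:
play_rows([
  {"slide": [0.141,0.229,0],"delta_rot": [0,0,0],"fingers": 1},
  {"slide": [0.141,0.229,0],"delta_rot": [0,0,0],"fingers": 1},
  {"slide": [0.141,0.229,0],"delta_rot": [0,0,0],"fingers": 1},
  {"slide": [0.141,0.229,0],"delta_rot": [0,0,0],"fingers": 1},
  {"slide": [0.141,0.229,0],"delta_rot": [0,0,0],"fingers": 1},
  {"slide": [0.141,0.229,0],"delta_rot": [0,0,0],"fingers": 1},
  {"slide": [0.141,0.229,0],"delta_rot": [0,0,0],"fingers": 1},
  {"slide": [0.141,0.229,0],"delta_rot": [0,0,0],"fingers": 1},
])

```text
time_s: 12.35
tcp_pos: [0.5257, -0.043, 0.2312]
eef_rot: [179.9, 0.1, -23.0]
contact_force: [0.8, 0.2, -1.1]
gripper_width: 0.0872
gripper_force: 0.0
```

Emit:
play_rows([
  {"slide": [0.141,0.229,0],"delta_rot": [0,0,0],"fingers": 1},
  {"slide": [0.141,0.229,0],"delta_rot": [0,0,0],"fingers": 1},
  {"slide": [0.141,0.229,0],"delta_rot": [0,0,0],"fingers": 1},
  {"slide": [0.141,0.229,0],"delta_rot": [0,0,0],"fingers": 1},
  {"slide": [0.141,0.229,0],"delta_rot": [0,0,0],"fingers": 1},
  {"slide": [0.141,0.229,0],"delta_rot": [0,0,0],"fingers": 1},
  {"slide": [0,0,0],"delta_rot": [0,0,0],"fingers": 1},
  {"slide": [0,0,0],"delta_rot": [0,0,0],"fingers": 1},
])

```text
time_s: 13.35
tcp_pos: [0.5621, -0.2807, 0.2312]
eef_rot: [180.0, 0.1, -23.0]
contact_force: [0.4, 0.8, -0.2]
gripper_width: 0.0877
gripper_force: 0.0
```

```bash
python3 go.py .563 -.280 .103
python3 - <<'E'
from m import *
c=wrist();print(proj(c,[[.563,-.280,.151],[.563,-.280,.059]]))
cv2.imwrite('pics/w3.png',c['image'])
c=r.capture('top');g=cv2.cvtColor(c['image'],cv2.COLOR_BGR2GRAY)
# empty medium ring hole
u=proj(c,[[.464,-.036,.03]])[0];x,y=u.astype(int);w=g[y-14:y+15,x-14:x+15]
n,l,st,ce=cv2.connectedComponentsWithStats((w<70).astype(np.uint8));i=l[14,14];print(u,i,st[i],ce[i]+[x-14,y-14],onz(c,ce[i]+[x-14,y-14],.03))
E
```

```text
tool shift total units [ 0.006 -0.007  0.855] rot units to level [0.002 0.033 0.   ] -23.009453438797433
[[253.74346473 193.24577171]
 [253.99122725 168.68675019]]
[282.25205114 194.9256328 ] 0 [  0   0  29  29 616] [278.31818182 193.7711039 ] [ 0.4668089  -0.02632861  0.03      ]
```

View pics/w3.png

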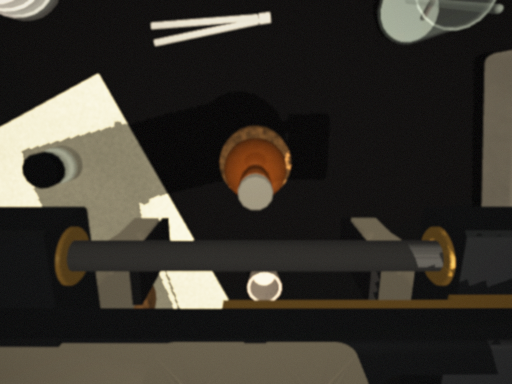

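The medium stopper is at (256,193), against a predicted (254,193). Descending to grip.

Emit:
play_rows([
  {"slide": [0.006,-0.003,0.15],"delta_rot": [0,0,0],"fingers": 1},
  {"slide": [0,0,0.15],"delta_rot": [0,0,0],"fingers": 1},
  {"slide": [0,0,0.15],"delta_rot": [0,0,0],"fingers": 1},
  {"slide": [0,0,0.15],"delta_rot": [0,0,0],"fingers": 1},
  {"slide": [0,0,0.15],"delta_rot": [0,0,0],"fingers": 1},
  {"slide": [0,0,0.1],"delta_rot": [0,0,0],"fingers": 1},
  {"slide": [0,0,0],"delta_rot": [0,0,0],"fingers": 1},
  {"slide": [0,0,0],"delta_rot": [0,0,0],"fingers": 1},
])

```text
time_s: 14.45
tcp_pos: [0.5644, -0.2808, 0.1063]
eef_rot: [180.0, -0.1, -22.9]
contact_force: [-0.0, -0.5, 0.7]
gripper_width: 0.0875
gripper_force: 0.0
```

Emit:
play_rows([
  {"slide": [0,0,0],"delta_rot": [0,0,0],"fingers": 0},
  {"slide": [0,0,0],"delta_rot": [0,0,0],"fingers": -0.2},
  {"slide": [0,0,0],"delta_rot": [0,0,0],"fingers": -0.25},
  {"slide": [0,0,0],"delta_rot": [0,0,0],"fingers": -0.3},
  {"slide": [0,0,0],"delta_rot": [0,0,0],"fingers": -0.35},
  {"slide": [0,0,0],"delta_rot": [0,0,0],"fingers": -0.5},
  {"slide": [0,0,0],"delta_rot": [0,0,0],"fingers": -1},
  {"slide": [0,0,0],"delta_rot": [0,0,0],"fingers": -1},
])

```text
time_s: 15.45
tcp_pos: [0.5638, -0.2808, 0.1054]
eef_rot: [180.0, -0.0, -23.0]
contact_force: [-0.2, 0.9, 1.4]
gripper_width: 0.0272
gripper_force: 15.0
```

Emit:
play_rows([
  {"slide": [0,0,0],"delta_rot": [0,0,0],"fingers": -1},
  {"slide": [0,0,0],"delta_rot": [0,0,0],"fingers": -1},
])

```text
time_s: 15.7
tcp_pos: [0.5638, -0.2808, 0.1054]
eef_rot: [180.0, -0.0, -23.0]
contact_force: [0.4, 0.2, 1.2]
gripper_width: 0.0267
gripper_force: 15.0
```

Emit:
play_rows([
  {"slide": [0,0,-0.05],"delta_rot": [0,0,0],"fingers": -1},
  {"slide": [0,0,-0.1],"delta_rot": [0,0,0],"fingers": -1},
  {"slide": [0,0,-0.15],"delta_rot": [0,0,0],"fingers": -1},
  {"slide": [0,0,-0.15],"delta_rot": [0,0,0],"fingers": -1},
  {"slide": [0,0,-0.05],"delta_rot": [0,0,0],"fingers": -1},
  {"slide": [0,0,0],"delta_rot": [0,0,0],"fingers": -1},
  {"slide": [0,0,0],"delta_rot": [0,0,0],"fingers": -1},
])

```text
time_s: 16.58
tcp_pos: [0.5633, -0.2806, 0.1795]
eef_rot: [180.0, 0.1, -23.0]
contact_force: [-0.2, 0.5, -0.8]
gripper_width: 0.0268
gripper_force: 15.0
```

```bash
python3 go.py .464 -.036 .175
python3 - <<'E'
from m import *
c=r.capture('scene');cv2.imwrite('pics/s4.png',cv2.resize(c['image'][150:330,110:350],(800,600)))
# empty medium ring hole, scene view
u=proj(c,[[.464,-.036,.03]])[0];x,y=u.astype(int);print(u)
print(c['image'][y-8:y+9,x-12:x+13].max(2))
print(proj(c,[[.464+.017*np.cos(a),-.036+.017*np.sin(a),.03] for a in np.linspace(0,6.28,40)])[:, :].min(0),proj(c,[[.464+.017*np.cos(a),-.036+.017*np.sin(a),.03] for a in np.linspace(0,6.28,40)]).max(0))
E
```

```text
tool shift total units [-1.246 -1.243  0.032] rot units to level [0.    0.017 0.   ] -22.97528929748403
[241.07533296 217.0528748 ]
[[ 28  27  28  32  24  33  29  28  29  26  26  28  51 144 154 177 186 198
  202 208 208 204 195 205 224]
 [ 30  27  28  30  29  29  28  27  28  27  33  30  47 132 113 134 174 203
  216 212 205 202 194 194 201]
 [ 33  27  26  26  28  28  23  27  29  26  32  28  49 137 146 155 153 174
  207 207 205 204 194 188 190]
 [ 32  30  31  30  28  31  32  28  30  29  29  21  37  99 153 198 173 163
  169 168 171 199 194 184 192]
 [ 29  29  27  30  31  27  28  29  28  28  33  31  32  89 119 169 167 187
  167 126 117 163 187 188 191]
 [ 31  25  27  27  28  28  30  26  30  26  38  58  61  90 106 111 110 154
  165 165 164 160 163 184 189]
 [ 29  30  27  27  30  29  33  28  35  53  84 105  96  98 107 108  96  97
  109 160 192 194 165 155 154]
 [ 29  28  31  26  29  36  48  53  74  87 104 117 111 102 108 113  96  87
   89 101 154 196 199 169 156]
 [ 30  31  27  35  51  66  80  86  97  98 101 106 104 100 106 115 106  91
   90  91 109 159 170 167 185]
 [ 36  44  49  71  83  
[... 173 characters left out ...]
  88  85 101]
 [ 97 101 102 105 106  97  95  94  96  85  90 110 112 101  99  99 105  99
   96  99 100  98  93  92  93]
 [100 101 106 106 104  97  91  94  97  93 102 116 114 105  96  96 100  98
   97 102 101 103 100 102 103]
 [100 105 108 109 111 103 100  96  93  97 109 114 111 104  96  90  96  95
   97  99 101 101 104 110 114]
 [102 100 107 113 114 110 103  97  94 100 102 105 103 100  97  97  97  99
   95  94  93  99 104 110 110]
 [ 94  91 102 110 112 105 103  97  94  95 100 104 103 100  98  97 101  98
   96  98  99 101 101 101 102]
 [ 94  91 100 108 105 101 101  93  90  96  99 105 101  99  95  94  98  99
  100  99  97  98  95 101 102]]
[234.56788083 213.03304319] [247.57558395 221.19058206]
```

View pics/s4.png

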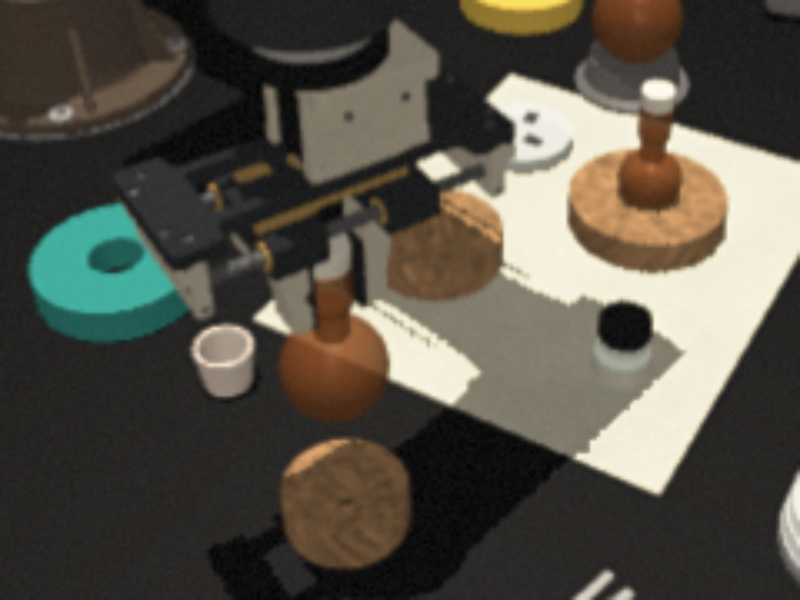

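The medium flask is held upright and clear of the small ring. I carry it to the medium ring.

Emit:
play_rows([
  {"slide": [-0.069,-0.069,0],"delta_rot": [0,0,0],"fingers": -1},
  {"slide": [-0.138,-0.138,0],"delta_rot": [0,0,0],"fingers": -1},
  {"slide": [-0.138,-0.138,0],"delta_rot": [0,0,0],"fingers": -1},
  {"slide": [-0.138,-0.138,0],"delta_rot": [0,0,0],"fingers": -1},
  {"slide": [-0.138,-0.138,0],"delta_rot": [0,0,0],"fingers": -1},
  {"slide": [-0.138,-0.138,0],"delta_rot": [0,0,0],"fingers": -1},
  {"slide": [-0.138,-0.138,0],"delta_rot": [0,0,0],"fingers": -1},
  {"slide": [-0.138,-0.138,0],"delta_rot": [0,0,0],"fingers": -1},
])

```text
time_s: 17.62
tcp_pos: [0.4803, -0.0761, 0.18]
eef_rot: [180.0, 0.0, -23.0]
contact_force: [-0.5, 0.7, -0.9]
gripper_width: 0.027
gripper_force: 15.0
```

Emit:
play_rows([
  {"slide": [-0.138,-0.138,0],"delta_rot": [0,0,0],"fingers": -1},
  {"slide": [-0.069,-0.069,0],"delta_rot": [0,0,0],"fingers": -1},
  {"slide": [0,0,0],"delta_rot": [0,0,0],"fingers": -1},
  {"slide": [0,0,0],"delta_rot": [0,0,0],"fingers": -1},
])

```text
time_s: 18.12
tcp_pos: [0.4651, -0.0368, 0.1803]
eef_rot: [180.0, 0.0, -22.9]
contact_force: [-0.6, -0.6, -1.4]
gripper_width: 0.0269
gripper_force: 15.0
```

```bash
python3 go.py .4645 -.0365 .1035
```

```text
tool shift total units [-0.004 -0.     0.512] rot units to level [0.003 0.    0.   ] -22.9486253248384
```

Emit:
play_rows([
  {"slide": [-0.004,0,0.05],"delta_rot": [0,0,0],"fingers": -1},
  {"slide": [0,0,0.12],"delta_rot": [0,0,0],"fingers": -1},
  {"slide": [0,0,0.12],"delta_rot": [0,0,0],"fingers": -1},
  {"slide": [0,0,0.1],"delta_rot": [0,0,0],"fingers": -1},
  {"slide": [0,0,0.06],"delta_rot": [0,0,0],"fingers": -1},
  {"slide": [0,0,0.03],"delta_rot": [0,0,0],"fingers": -1},
  {"slide": [0,0,0.01],"delta_rot": [0,0,0],"fingers": -1},
  {"slide": [0,0,0],"delta_rot": [0,0,0],"fingers": -1},
])

```text
time_s: 19.12
tcp_pos: [0.4647, -0.0363, 0.1071]
eef_rot: [-180.0, -0.0, -23.0]
contact_force: [0.2, -0.6, -0.2]
gripper_width: 0.0266
gripper_force: 15.0
```

Emit:
play_rows([
  {"slide": [0,0,0.01],"delta_rot": [0,0,0],"fingers": -1},
  {"slide": [0,0,0],"delta_rot": [0,0,0],"fingers": -1},
  {"slide": [0,0,0],"delta_rot": [0,0,0],"fingers": -1},
])

```text
time_s: 19.5
tcp_pos: [0.4644, -0.0363, 0.1055]
eef_rot: [-180.0, -0.0, -23.0]
contact_force: [-0.1, -0.2, -1.5]
gripper_width: 0.0267
gripper_force: 15.0
```

Emit:
play_rows([
  {"slide": [0,0,0.009],"delta_rot": [0,0,0],"fingers": -1},
  {"slide": [0,0,0],"delta_rot": [0,0,0],"fingers": -1},
  {"slide": [0,0,0],"delta_rot": [0,0,0],"fingers": -1},
])

```text
time_s: 19.88
tcp_pos: [0.4648, -0.0363, 0.1044]
eef_rot: [-180.0, -0.0, -22.9]
contact_force: [0.1, -0.3, 5.5]
gripper_width: 0.0266
gripper_force: 15.0
```

Emit:
play_rows([
  {"slide": [0,0,0.006],"delta_rot": [0,0,0],"fingers": -1},
  {"slide": [0,0,0],"delta_rot": [0,0,0],"fingers": -1},
  {"slide": [0,0,0],"delta_rot": [0,0,0],"fingers": -1},
])

```text
time_s: 20.25
tcp_pos: [0.4653, -0.0365, 0.1041]
eef_rot: [-180.0, -0.1, -22.9]
contact_force: [-1.1, -2.3, 10.1]
gripper_width: 0.0268
gripper_force: 15.0
```

Emit:
play_rows([
  {"slide": [0,0,-0.005],"delta_rot": [0,0,0],"fingers": -1},
  {"slide": [0,0,0],"delta_rot": [0,0,0],"fingers": -0.35},
  {"slide": [0,0,0],"delta_rot": [0,0,0],"fingers": -0.3},
  {"slide": [0,0,0],"delta_rot": [0,0,0],"fingers": -0.2},
  {"slide": [0,0,0],"delta_rot": [0,0,0],"fingers": 0},
  {"slide": [0,0,0],"delta_rot": [0,0,0],"fingers": 0.5},
  {"slide": [0,0,0],"delta_rot": [0,0,0],"fingers": 1},
  {"slide": [0,0,0],"delta_rot": [0,0,0],"fingers": 1},
])

```text
time_s: 21.25
tcp_pos: [0.4644, -0.0363, 0.1039]
eef_rot: [-180.0, -0.0, -23.0]
contact_force: [-0.2, 0.0, -0.0]
gripper_width: 0.0686
gripper_force: 0.0
```

Emit:
play_rows([
  {"slide": [0,0,0],"delta_rot": [0,0,0],"fingers": 1},
  {"slide": [0,0,-0.05],"delta_rot": [0,0,0],"fingers": 1},
  {"slide": [0,0,-0.15],"delta_rot": [0,0,0],"fingers": 1},
  {"slide": [0,0,-0.2],"delta_rot": [0,0,0],"fingers": 1},
  {"slide": [0,0,-0.2],"delta_rot": [0,0,0],"fingers": 1},
  {"slide": [0,0,-0.2],"delta_rot": [0,0,0],"fingers": 1},
  {"slide": [0,0,0],"delta_rot": [0,0,0],"fingers": 1},
])

```text
time_s: 22.12
tcp_pos: [0.4658, -0.0361, 0.2268]
eef_rot: [-179.8, -0.2, -22.9]
contact_force: [-0.5, -0.7, -0.1]
gripper_width: 0.0872
gripper_force: 0.0
```

```bash
python3 go.py .5835 .0928 .225
python3 - <<'E'
from m import *
c=r.capture('scene');cv2.imwrite('pics/s5.png',cv2.resize(c['image'][150:330,110:350],(800,600)))
c=r.capture('top');g=c['image'].max(2)
u=proj(c,[[.563,-.280,.03]])[0];x,y=u.astype(int);w=g[y-14:y+15,x-14:x+15];print(u,x,y)
n,l,st,ce=cv2.connectedComponentsWithStats((w<85).astype(np.uint8))
for i in range(n): print(st[i],ce[i]+[x-14,y-14],onz(c,ce[i]+[x-14,y-14],.03))
E
```

```text
tool shift total units [ 0.387 -1.097  0.017] rot units to level [-0.038 -0.054  0.   ] -22.945520738527996
[380.37323681 155.77489486] 380 155
[  0   0  29  29 744] [379.84946237 155.43682796] [ 0.56385012 -0.27872777  0.03      ]
[ 0  0  5  6 19] [367.36842105 142.78947368] [ 0.59587431 -0.24867409  0.03      ]
[21  0  8  7 26] [391.80769231 142.69230769] [ 0.59637672 -0.30962745  0.03      ]
[10 12  7  8 39] [378.87179487 156.43589744] [ 0.56131126 -0.27621704  0.03      ]
[25 25  4  4 10] [393. 168.] [ 0.53232265 -0.31020994  0.03      ]
[ 0 27  2  2  3] [366.33333333 168.66666667] [ 0.53035506 -0.24420871  0.03      ]
```

View pics/s5.png

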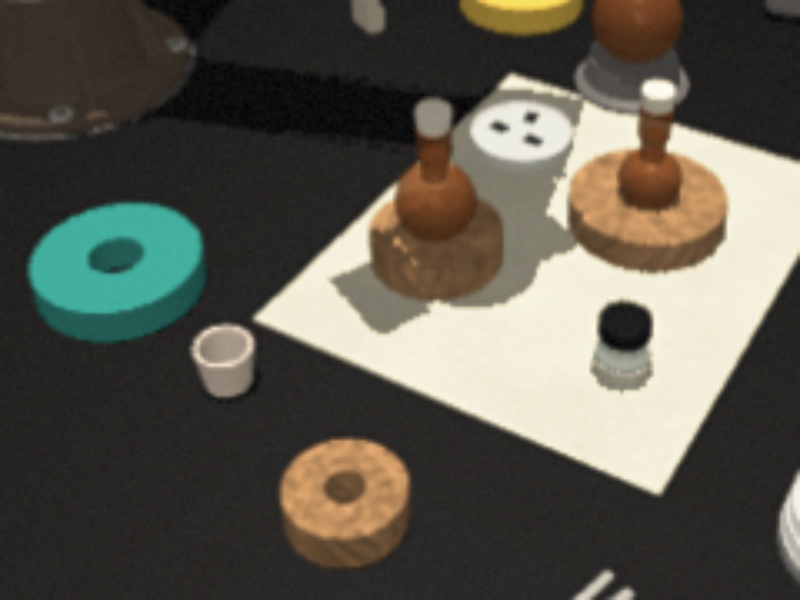

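The medium flask stands upright on the medium ring. The small ring's hole is at crop (345,487). Next is the small flask.

Emit:
play_rows([
  {"slide": [0.065,-0.183,0],"delta_rot": [0,0,0],"fingers": 1},
  {"slide": [0.065,-0.183,0],"delta_rot": [0,0,0],"fingers": 1},
  {"slide": [0.065,-0.183,0],"delta_rot": [0,0,0],"fingers": 1},
  {"slide": [0.065,-0.183,0],"delta_rot": [0,0,0],"fingers": 1},
  {"slide": [0.065,-0.183,0],"delta_rot": [0,0,0],"fingers": 1},
  {"slide": [0.062,-0.182,0],"delta_rot": [0,0,0],"fingers": 1},
  {"slide": [0,0,0],"delta_rot": [0,0,0],"fingers": 1},
  {"slide": [0,0,0],"delta_rot": [0,0,0],"fingers": 1},
])

```text
time_s: 23.22
tcp_pos: [0.582, 0.0932, 0.2228]
eef_rot: [179.9, 0.1, -22.9]
contact_force: [-1.0, 0.1, 0.1]
gripper_width: 0.0876
gripper_force: 0.0
```

```bash
python3 go.py .5835 .0928 .084
python3 - <<'E'
from m import *
c=r.capture('scene');print(onz(c,(110+345/3.333,150+487/3.333),.03))
c=wrist();print(proj(c,[[.5835,.0928,.131],[.5835,.0928,.045]]))
cv2.imwrite('pics/w4.png',c['image'])
c=r.capture('top');g=c['image'].max(2)
u=proj(c,[[.563,-.280,.03]])[0];x,y=u.astype(int);print(g[y-8:y+9,x-8:x+9],x,y)
E
```

```text
tool shift total units [ 0.011 -0.003  0.925] rot units to level [0.018 0.016 0.   ] -22.92616814811544
[ 0.56350236 -0.2826254   0.03      ]
[[254.06221708 188.15560395]
 [254.14237342 166.94027468]]
[[187 173 179 196 204 194 188 188 189 194 201 204 201 190 184 188 194]
 [190 176 174 184 195 201 199 196 197 203 198 188 185 185 179 174 176]
 [203 194 186 190 196 198 196 194 199 204 197 185 188 199 200 188 181]
 [206 205 201 205 209 203 195 189 187 193 197 202 214 221 217 207 200]
 [194 196 198 209 214 183 141 122 120 126 150 193 221 225 218 210 210]
 [183 185 187 191 167 124  99  91  93  93 104 136 192 219 215 208 210]
 [192 187 180 149 100  73  73  83  89  90  91 101 143 185 201 207 211]
 [204 193 173 124  66  51  54  61  76  85  88  90 104 143 191 215 216]
 [213 198 165 109  58  49  50  50  59  74  83  86  95 142 201 222 219]
 [212 196 163 109  58  49  48  48  50  61  77  84  92 136 190 213 215]
 [200 188 177 129  67  50  49  47  49  57  76  85  94 143 183 193 192]
 [194 189 186 154  96  56  50  48  48  53  76  87 103 167 198 200 188]
 [192 191 194 190 147  87  57  49  49  54  79  98 135 177 201 205 195]
 [187 181 188 198 196 159 108  78  69  88 107 139 171 188 198 204 202]
 [196 187 183 189 201 205 198 167 147 178 196 194 187 193 204 212 218]
 [209 200 186 180 190 204 206 192 185 198 204 197 192 202 212 219 224]
 [216 212 201 191 196 204 198 187 184 192 198 205 212 217 215 218 223]] 380 155
```

View pics/w4.png

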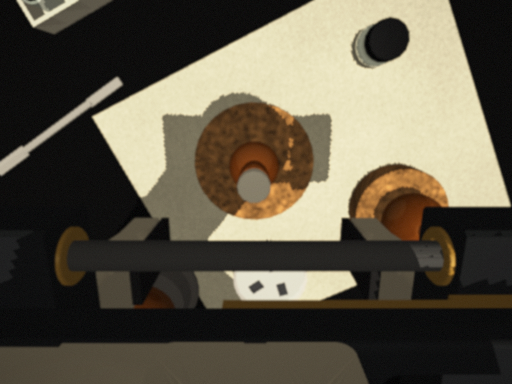

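The small stopper is at (254,187), against a predicted (254,188). Descending.

Emit:
play_rows([
  {"slide": [0.008,-0.003,0.15],"delta_rot": [0,0,0],"fingers": 1},
  {"slide": [0,0,0.15],"delta_rot": [0,0,0],"fingers": 1},
  {"slide": [0,0,0.15],"delta_rot": [0,0,0],"fingers": 1},
  {"slide": [0,0,0.15],"delta_rot": [0,0,0],"fingers": 1},
  {"slide": [0,0,0.15],"delta_rot": [0,0,0],"fingers": 1},
  {"slide": [0,0,0.12],"delta_rot": [0,0,0],"fingers": 1},
  {"slide": [0,0,0.05],"delta_rot": [0,0,0],"fingers": 1},
  {"slide": [0,0,0],"delta_rot": [0,0,0],"fingers": 1},
])

```text
time_s: 24.38
tcp_pos: [0.5832, 0.0922, 0.0859]
eef_rot: [180.0, 0.0, -23.0]
contact_force: [0.3, 0.1, 0.5]
gripper_width: 0.0877
gripper_force: 0.0
```

Emit:
play_rows([
  {"slide": [0,0,0],"delta_rot": [0,0,0],"fingers": 0},
  {"slide": [0,0,0],"delta_rot": [0,0,0],"fingers": -0.2},
  {"slide": [0,0,0],"delta_rot": [0,0,0],"fingers": -0.25},
  {"slide": [0,0,0],"delta_rot": [0,0,0],"fingers": -0.3},
  {"slide": [0,0,0],"delta_rot": [0,0,0],"fingers": -0.35},
  {"slide": [0,0,0],"delta_rot": [0,0,0],"fingers": -0.5},
  {"slide": [0,0,0],"delta_rot": [0,0,0],"fingers": -1},
  {"slide": [0,0,0],"delta_rot": [0,0,0],"fingers": -1},
])

```text
time_s: 25.38
tcp_pos: [0.5834, 0.0926, 0.0859]
eef_rot: [-180.0, -0.0, -23.0]
contact_force: [0.2, 0.3, 1.3]
gripper_width: 0.0268
gripper_force: 15.0
```

Emit:
play_rows([
  {"slide": [0,0,0],"delta_rot": [0,0,0],"fingers": -1},
  {"slide": [0,0,0],"delta_rot": [0,0,0],"fingers": -1},
])

```text
time_s: 25.62
tcp_pos: [0.5834, 0.0925, 0.0859]
eef_rot: [-180.0, -0.0, -23.0]
contact_force: [-0.6, 0.5, 1.1]
gripper_width: 0.0265
gripper_force: 15.0
```

Emit:
play_rows([
  {"slide": [0,0,-0.05],"delta_rot": [0,0,0],"fingers": -1},
  {"slide": [0,0,-0.1],"delta_rot": [0,0,0],"fingers": -1},
  {"slide": [0,0,-0.2],"delta_rot": [0,0,0],"fingers": -1},
  {"slide": [0,0,-0.2],"delta_rot": [0,0,0],"fingers": -1},
  {"slide": [0,0,-0.15],"delta_rot": [0,0,0],"fingers": -1},
  {"slide": [0,0,0],"delta_rot": [0,0,0],"fingers": -1},
  {"slide": [0,0,0],"delta_rot": [0,0,0],"fingers": -1},
])

```text
time_s: 26.5
tcp_pos: [0.5829, 0.0924, 0.1908]
eef_rot: [-180.0, 0.0, -23.0]
contact_force: [-0.8, -1.3, -1.0]
gripper_width: 0.0266
gripper_force: 15.0
```

```bash
python3 go.py .563 -.2795 .185
```

```text
tool shift total units [0.846 2.334 0.038] rot units to level [-0.001  0.004 -0.   ] -22.97539738209128
```

Emit:
play_rows([
  {"slide": [0.035,0.097,0],"delta_rot": [0,0,0],"fingers": -1},
  {"slide": [0.0705,0.1945,0],"delta_rot": [0,0,0],"fingers": -1},
  {"slide": [0.0705,0.1945,0],"delta_rot": [0,0,0],"fingers": -1},
  {"slide": [0.0705,0.1945,0],"delta_rot": [0,0,0],"fingers": -1},
  {"slide": [0.0705,0.1945,0],"delta_rot": [0,0,0],"fingers": -1},
  {"slide": [0.0705,0.1945,0],"delta_rot": [0,0,0],"fingers": -1},
  {"slide": [0.0705,0.1945,0],"delta_rot": [0,0,0],"fingers": -1},
  {"slide": [0.0705,0.1945,0],"delta_rot": [0,0,0],"fingers": -1},
])

```text
time_s: 27.5
tcp_pos: [0.57, -0.1416, 0.19]
eef_rot: [180.0, 0.1, -23.0]
contact_force: [0.1, 1.6, -0.8]
gripper_width: 0.0266
gripper_force: 15.0
```

Emit:
play_rows([
  {"slide": [0.0705,0.1945,0],"delta_rot": [0,0,0],"fingers": -1},
  {"slide": [0.0705,0.1945,0],"delta_rot": [0,0,0],"fingers": -1},
  {"slide": [0.0705,0.1945,0],"delta_rot": [0,0,0],"fingers": -1},
  {"slide": [0.0705,0.1945,0],"delta_rot": [0,0,0],"fingers": -1},
  {"slide": [0.035,0.097,0],"delta_rot": [0,0,0],"fingers": -1},
  {"slide": [0,0,0],"delta_rot": [0,0,0],"fingers": -1},
  {"slide": [0,0,0],"delta_rot": [0,0,0],"fingers": -1},
])

```text
time_s: 28.38
tcp_pos: [0.5633, -0.2789, 0.1906]
eef_rot: [-180.0, 0.0, -23.0]
contact_force: [-0.7, 0.1, -0.2]
gripper_width: 0.0264
gripper_force: 15.0
```

```bash
python3 go.py .5632 -.2797 .095
```

```text
tool shift total units [0.002 0.005 0.637] rot units to level [-0.     0.007 -0.   ] -22.96117513574167
```

Emit:
play_rows([
  {"slide": [0.002,0.005,0.05],"delta_rot": [0,0,0],"fingers": -1},
  {"slide": [0,0,0.15],"delta_rot": [0,0,0],"fingers": -1},
  {"slide": [0,0,0.15],"delta_rot": [0,0,0],"fingers": -1},
  {"slide": [0,0,0.12],"delta_rot": [0,0,0],"fingers": -1},
  {"slide": [0,0,0.1],"delta_rot": [0,0,0],"fingers": -1},
  {"slide": [0,0,0.04],"delta_rot": [0,0,0],"fingers": -1},
  {"slide": [0,0,0.015],"delta_rot": [0,0,0],"fingers": -1},
  {"slide": [0,0,0],"delta_rot": [0,0,0],"fingers": -1},
])

```text
time_s: 29.38
tcp_pos: [0.5639, -0.2802, 0.0975]
eef_rot: [-180.0, -0.0, -23.0]
contact_force: [-0.6, 0.2, 0.2]
gripper_width: 0.0267
gripper_force: 15.0
```

Emit:
play_rows([
  {"slide": [0,0,0.007],"delta_rot": [0,0,0],"fingers": -1},
  {"slide": [0,0,0],"delta_rot": [0,0,0],"fingers": -1},
  {"slide": [0,0,0],"delta_rot": [0,0,0],"fingers": -1},
])

```text
time_s: 29.75
tcp_pos: [0.5636, -0.2801, 0.0963]
eef_rot: [-180.0, -0.0, -23.0]
contact_force: [-0.1, 0.4, -0.9]
gripper_width: 0.0268
gripper_force: 15.0
```

Emit:
play_rows([
  {"slide": [0,0,0.012],"delta_rot": [0,0,0],"fingers": -1},
  {"slide": [0,0,0],"delta_rot": [0,0,0],"fingers": -1},
  {"slide": [0,0,0],"delta_rot": [0,0,0],"fingers": -1},
])

```text
time_s: 30.12
tcp_pos: [0.5635, -0.2801, 0.0942]
eef_rot: [180.0, 0.0, -23.0]
contact_force: [-0.5, -0.0, -0.6]
gripper_width: 0.0269
gripper_force: 15.0
```

Emit:
play_rows([
  {"slide": [0,0,0.007],"delta_rot": [0,0,0],"fingers": -1},
  {"slide": [0,0,0],"delta_rot": [0,0,0],"fingers": -1},
  {"slide": [0,0,0],"delta_rot": [0,0,0],"fingers": -1},
])

```text
time_s: 30.5
tcp_pos: [0.5637, -0.2802, 0.0938]
eef_rot: [180.0, -0.0, -23.0]
contact_force: [-1.8, 0.6, 4.4]
gripper_width: 0.0266
gripper_force: 15.0
```

Contact at 4.4 N, at the expected height. Releasing.

Emit:
play_rows([
  {"slide": [0,0,0],"delta_rot": [0,0,0],"fingers": -0.35},
  {"slide": [0,0,0],"delta_rot": [0,0,0],"fingers": -0.3},
  {"slide": [0,0,0],"delta_rot": [0,0,0],"fingers": -0.2},
  {"slide": [0,0,0],"delta_rot": [0,0,0],"fingers": 0},
  {"slide": [0,0,0],"delta_rot": [0,0,0],"fingers": 0.5},
  {"slide": [0,0,0],"delta_rot": [0,0,0],"fingers": 1},
  {"slide": [0,0,0],"delta_rot": [0,0,0],"fingers": 1},
  {"slide": [0,0,0],"delta_rot": [0,0,0],"fingers": 1},
])

```text
time_s: 31.5
tcp_pos: [0.5635, -0.2801, 0.0932]
eef_rot: [180.0, 0.0, -23.0]
contact_force: [-0.2, 0.2, -0.7]
gripper_width: 0.0782
gripper_force: 0.0
```

Emit:
play_rows([
  {"slide": [0,0,-0.05],"delta_rot": [0,0,0],"fingers": 1},
  {"slide": [0,0,-0.15],"delta_rot": [0,0,0],"fingers": 1},
  {"slide": [0,0,-0.25],"delta_rot": [0,0,0],"fingers": 1},
  {"slide": [0,0,-0.25],"delta_rot": [0,0,0],"fingers": 1},
  {"slide": [0,0,-0.2],"delta_rot": [0,0,0],"fingers": 1},
  {"slide": [0,0,-0.03],"delta_rot": [0,0,0],"fingers": 1},
  {"slide": [0,0,0],"delta_rot": [0,0,0],"fingers": 1},
])

```text
time_s: 32.38
tcp_pos: [0.5634, -0.28, 0.233]
eef_rot: [-180.0, -0.0, -23.0]
contact_force: [-0.4, -0.2, -0.5]
gripper_width: 0.0872
gripper_force: 0.0
```

```bash
python3 go.py .4775 .277 .23
python3 - <<'E'
from m import *
c=r.capture('scene');cv2.imwrite('pics/s6.png',cv2.resize(c['image'][100:340,110:430],(800,600)))
c=r.capture('top');g=c['image'].max(2)
u=proj(c,[[.5835,.0928,.03]])[0];x,y=u.astype(int);w=g[y-14:y+15,x-14:x+15]
for th in (90,110,130):
    n,l,st,ce=cv2.connectedComponentsWithStats((w<th).astype(np.uint8));i=l[14,14]
    print(u,st[i],onz(c,ce[i]+[x-14,y-14],.03))
    i=int(np.argmax(st[1:,4]))+1;print(st[i],onz(c,st[i][:2]+(st[i][2:4]-1)/2+[x-14,y-14],.03))
print(white(c,(proj(c,[[.4775,.277,.1754]])[0]+.5)*1.5625-.5,.1754))
E
```

```text
tool shift total units [-1.977 -3.195  0.02 ] rot units to level [-0.005 -0.006  0.   ] -22.972136009527574
[230.67235954 147.17362498] [  0   0  29  29 841] [0.5839388  0.09449184 0.03      ]Traceback (most recent call last):
  File "<stdin>", line 8, in <module>
    return _wrapfunc(a, 'argmax', axis=axis, out=out, **kwds)
    return bound(*args, **kwds)
ValueError: attempt to get argmax of an empty sequence
```

View pics/s6.png

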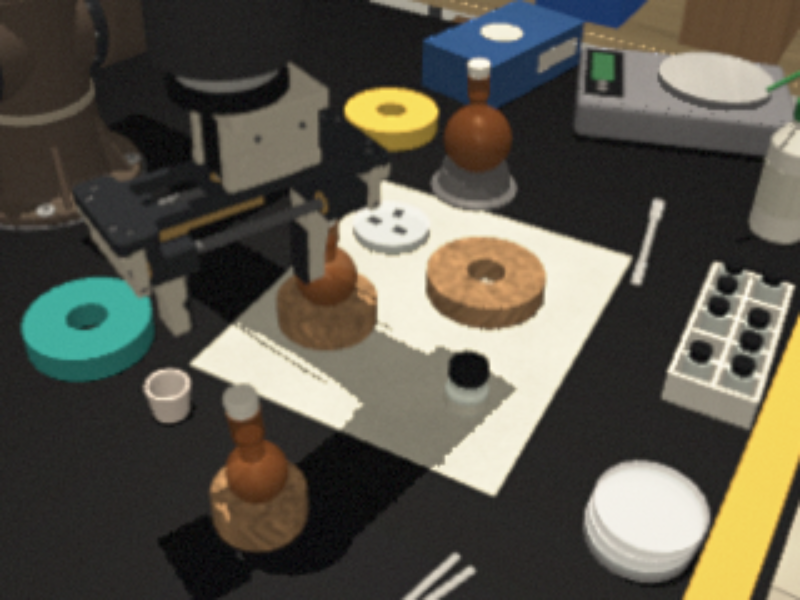

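The small flask on the small ring looks as if it leans: stopper at (242,400) above a bulb at (257,470). I measure that from the wrist view before going on.

Run:
```python
from m import *
w=wrist();c=r.capture('scene')
cv2.imwrite('pics/w5.png',w['image'])
cv2.imwrite('pics/s7.png',cv2.resize(c['image'][245:330,180:260],(564,600),interpolation=cv2.INTER_CUBIC))
both=np.hstack([cv2.resize(w['image'][100:230,170:340],(392,300),interpolation=cv2.INTER_CUBIC),cv2.resize(c['image'][245:330,180:260],(282,300),interpolation=cv2.INTER_CUBIC)])
cv2.imwrite('pics/b1.png',both)
X=[[.5634,-.28,.1385],[.5634,-.28,.1085],[.5634,-.28,.0525]]
p=proj(w,X);q=proj(c,X)
print('wrist crop',(p-[170,100])*2.307,'scene crop',(q-[180,245])*3.53+[392,0])
```

```text
wrist crop [[195.92703981 205.28966997]
 [195.87861743 184.85149942]
 [195.81006171 155.91778755]] scene crop [[501.94848215  44.48801824]
 [505.13447058  83.55005562]
 [510.74765456 151.67203116]]
```

View pics/b1.png

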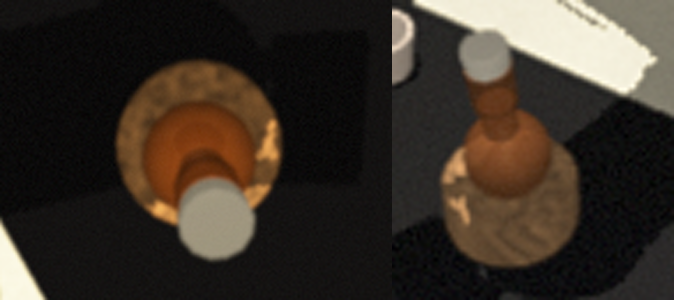

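The small flask's stopper is at (217,220) in the wrist crop, and an upright flask would put it at (196,205). That is a lean of about 5°. I'll measure lean numerically and straighten the flask by squeezing the collar gently along two directions, watching the numbers.

```bash
cat > lean.py <<'E'
from m import *
# lean of a standing flask: stopper triangulated by least squares from the views in which it shows
def stop(c,X,win=16):
    u=proj(c,[X])[0];x,y=np.round(u).astype(int)
    if not(win<x<512-win and win<y<384-win): return None
    h=cv2.cvtColor(c['image'],cv2.COLOR_BGR2HSV);m=(h[...,1]<70)&(h[...,2]>95);w=np.zeros_like(m);w[y-win:y+win,x-win:x+win]=1
    n,l,st,ce=cv2.connectedComponentsWithStats((m&w).astype(np.uint8))
    k=[i for i in range(1,n) if 40<st[i][4]<900]
    if not k: return None
    i=min(k,key=lambda i:np.linalg.norm(ce[i]-u));return ce[i],st[i][4],ce[i]-u
def report(name,xy,zb,h,views=('scene','top')):
    X=np.array([*xy,zb+h-.007])
    for v in views:
        c=wrist() if v=='wrist' else r.capture(v);q=stop(c,X,30 if v=='wrist' else 14)
        if q: print(name,v,'px off',np.round(q[2],1),'area',q[1],'mm off',np.round((onz(c,q[0],X[2])-X)*1e3,1))
        else: print(name,v,'none')
E
python3 - <<'E'
from lean import *
report('small',(.5634,-.2800),.0525,.086,('scene','wrist'))
report('large',(.4775,.277),.0734,.102)
report('medium',(.4644,-.0363),.0571,.092,('scene','top'))
E
```

```text
small scene px off [-0.7 -5.6] area 470 mm off [-10.5  11.2  -0. ]
small wrist px off [8.1 8.5] area 860 mm off [-9.3 -3.3  0. ]
large scene px off [-2.9 -0.1] area 70 mm off [-7.3 -4.5  0. ]
large top px off [-0.2  2.2] area 141 mm off [-4.8  0.1  0. ]
medium scene px off [-4.6  8.4] area 88 mm off [ 11.3 -35.8   0. ]
medium top px off [ 1.7 -3.6] area 45 mm off [ 8.  -3.7  0. ]
```

Emit:
play_rows([
  {"slide": [0,0,0.15],"delta_rot": [0,0,0],"fingers": 1},
  {"slide": [0,0,0.2],"delta_rot": [0,0,0],"fingers": 1},
  {"slide": [0,0,0.2],"delta_rot": [0,0,0],"fingers": 1},
  {"slide": [0,0,0.2],"delta_rot": [0,0,0],"fingers": 1},
  {"slide": [0,0,0.12],"delta_rot": [0,0,0],"fingers": 1},
  {"slide": [0,0,0.05],"delta_rot": [0,0,0],"fingers": 0.5},
  {"slide": [0,0,0],"delta_rot": [0,0,0],"fingers": 0.2},
  {"slide": [0,0,0],"delta_rot": [0,0,0],"fingers": 0},
], squeeze=4)

```text
time_s: 33.88
tcp_pos: [0.5642, -0.2803, 0.0958]
eef_rot: [-180.0, -0.1, -23.0]
contact_force: [0.1, -0.2, 0.3]
gripper_width: 0.0631
gripper_force: 0.0
```

Emit:
play_rows([
  {"slide": [0,0,0],"delta_rot": [0,0,0],"fingers": -0.1},
  {"slide": [0,0,0],"delta_rot": [0,0,0],"fingers": -0.2},
  {"slide": [0,0,0],"delta_rot": [0,0,0],"fingers": -0.25},
  {"slide": [0,0,0],"delta_rot": [0,0,0],"fingers": -0.3},
  {"slide": [0,0,0],"delta_rot": [0,0,0],"fingers": -0.35},
  {"slide": [0,0,0],"delta_rot": [0,0,0],"fingers": -0.4},
  {"slide": [0,0,0],"delta_rot": [0,0,0],"fingers": -0.5},
  {"slide": [0,0,0],"delta_rot": [0,0,0],"fingers": -0.5},
])

```text
time_s: 34.88
tcp_pos: [0.5635, -0.2801, 0.0946]
eef_rot: [180.0, 0.0, -23.0]
contact_force: [-0.4, 0.2, 0.4]
gripper_width: 0.0266
gripper_force: 4.0
```

Run:
```python
from h import *
c=r.capture('scene');s=r.get_state();print(s['tcp_pos'],s['contact_force'],s['moment'],s['gripper_width'])
# bulb / neck outline by colour: axis of the amber blob's neck
h=cv2.cvtColor(c['image'],cv2.COLOR_BGR2HSV)
X=[[.5634,-.28,z] for z in (.0525,.0785,.0935,.1385)];print(proj(c,X).round(1))
for y in range(258,296,3):
    row=h[y,190:245];k=np.where((row[:,1]>150)&(row[:,2]>45)&(row[:,0]<16))[0];print(y,k.min()+190 if len(k) else 0,k.max()+190 if len(k) else 0,len(k))
```

```text
[ 0.5634944  -0.28010108  0.09467037] [-0.48120651 -0.11620473 -0.16014181] [-0.07477841  0.01544096 -0.06519745] 0.026984230017950462
[[213.6 288. ]
 [212.9 279.2]
 [212.5 274. ]
 [211.1 257.6]]
258 0 0 0
261 0 0 0
264 216 216 1
267 208 216 9
270 208 216 9
273 208 216 9
276 209 218 10
279 209 222 14
282 205 223 19
285 201 226 25
288 201 225 25
291 201 224 24
294 203 223 21
```

Gripped, the neck is at column 212 with 212.4 expected, so it is upright. Now a very slow release.

Emit:
play_rows([
  {"slide": [0,0,0],"delta_rot": [0,0,0],"fingers": -0.39},
  {"slide": [0,0,0],"delta_rot": [0,0,0],"fingers": -0.38},
  {"slide": [0,0,0],"delta_rot": [0,0,0],"fingers": -0.37},
  {"slide": [0,0,0],"delta_rot": [0,0,0],"fingers": -0.36},
  {"slide": [0,0,0],"delta_rot": [0,0,0],"fingers": -0.34},
  {"slide": [0,0,0],"delta_rot": [0,0,0],"fingers": -0.32},
  {"slide": [0,0,0],"delta_rot": [0,0,0],"fingers": -0.3},
  {"slide": [0,0,0],"delta_rot": [0,0,0],"fingers": -0.25},
])

```text
time_s: 35.92
tcp_pos: [0.5635, -0.2801, 0.0947]
eef_rot: [-180.0, -0.0, -23.0]
contact_force: [-0.1, 0.1, -0.8]
gripper_width: 0.0326
gripper_force: 0.0
```

```bash
cat > neck.py <<'E'
from h import *
c=r.capture('scene');s=r.get_state();print(s['gripper_width'],s['contact_force'].round(1))
h=cv2.cvtColor(c['image'],cv2.COLOR_BGR2HSV)
for y in (264,267,270,273,276,288):
    row=h[y,190:245];k=np.where((row[:,1]>150)&(row[:,2]>45)&(row[:,0]<16))[0];print(y,(k.min()+190,k.max()+190) if len(k) else 0,end=' ')
E
python3 neck.py
```

```text
0.03273004566553498 [-0.3 -0.1  0.8]
264 0 267 (np.int64(212), np.int64(215)) 270 (np.int64(207), np.int64(216)) 273 (np.int64(207), np.int64(216)) 276 (np.int64(207), np.int64(217)) 288 (np.int64(201), np.int64(224))
```

Emit:
play_rows([
  {"slide": [0,0,0],"delta_rot": [0,0,0],"fingers": -0.2},
  {"slide": [0,0,0],"delta_rot": [0,0,0],"fingers": 0},
  {"slide": [0,0,0],"delta_rot": [0,0,0],"fingers": 0.3},
  {"slide": [0,0,0],"delta_rot": [0,0,0],"fingers": 1},
  {"slide": [0,0,0],"delta_rot": [0,0,0],"fingers": 1},
  {"slide": [0,0,0],"delta_rot": [0,0,0],"fingers": 1},
  {"slide": [0,0,0],"delta_rot": [0,0,0],"fingers": 1},
  {"slide": [0,0,0],"delta_rot": [0,0,0],"fingers": 1},
])

```text
time_s: 36.98
tcp_pos: [0.5635, -0.2801, 0.0947]
eef_rot: [180.0, -0.0, -23.0]
contact_force: [-0.3, 0.4, 0.3]
gripper_width: 0.0872
gripper_force: 0.0
```

```bash
python3 neck.py
```

```text
0.08765800898580407 [-0.4  0.2  1.7]
264 0 267 (np.int64(213), np.int64(214)) 270 (np.int64(203), np.int64(215)) 273 (np.int64(203), np.int64(215)) 276 (np.int64(204), np.int64(216)) 288 (np.int64(201), np.int64(224))
```

Emit:
play_rows([
  {"slide": [0,0,0],"delta_rot": [0,0,0],"fingers": 1},
  {"slide": [0,0,0],"delta_rot": [0,0,0],"fingers": 1},
  {"slide": [0,0,0],"delta_rot": [0,0,0],"fingers": 1},
  {"slide": [0,0,0],"delta_rot": [0,0,0],"fingers": 1},
  {"slide": [0,0,0],"delta_rot": [0,0,0],"fingers": 1},
  {"slide": [0,0,0],"delta_rot": [0,0,0],"fingers": 1},
  {"slide": [0,0,0],"delta_rot": [0,0,0],"fingers": 1},
  {"slide": [0,0,0],"delta_rot": [0,0,0],"fingers": 1},
])

```text
time_s: 38.02
tcp_pos: [0.5635, -0.2801, 0.0947]
eef_rot: [-180.0, -0.0, -23.0]
contact_force: [0.2, 0.2, 1.0]
gripper_width: 0.0879
gripper_force: 0.0
```

```bash
python3 neck.py
```

```text
0.08762215678821395 [ 0.2 -0.  -0. ]
264 0 267 (np.int64(213), np.int64(214)) 270 (np.int64(203), np.int64(215)) 273 (np.int64(203), np.int64(215)) 276 (np.int64(204), np.int64(216)) 288 (np.int64(201), np.int64(224))
```

Emit:
play_rows([
  {"slide": [0,0,-0.1],"delta_rot": [0,0,0],"fingers": 1},
  {"slide": [0,0,-0.2],"delta_rot": [0,0,0],"fingers": 1},
  {"slide": [0,0,-0.25],"delta_rot": [0,0,0],"fingers": 1},
  {"slide": [0,0,-0.25],"delta_rot": [0,0,0],"fingers": 1},
  {"slide": [0,0,-0.12],"delta_rot": [0,0,0],"fingers": 1},
  {"slide": [0,0,0],"delta_rot": [0,0,0],"fingers": 1},
  {"slide": [0,0,0],"delta_rot": [0,0,0],"fingers": 1},
])

```text
time_s: 38.95
tcp_pos: [0.5629, -0.2798, 0.2316]
eef_rot: [-180.0, 0.1, -23.0]
contact_force: [-0.2, -0.7, 0.1]
gripper_width: 0.0873
gripper_force: 0.0
```

Run:
```python
from lean import *
w=wrist();cv2.imwrite('pics/w6.png',w['image']);w0=cv2.imread('pics/w5.png')
for im in (w0,w['image']):
    h=cv2.cvtColor(im,cv2.COLOR_BGR2HSV);m=((h[...,1]<70)&(h[...,2]>95)).astype(np.uint8);m[:, :200]=0;m[:,330:]=0;m[:130]=0;m[230:]=0
    n,l,st,ce=cv2.connectedComponentsWithStats(m);i=1+int(np.argmax(st[1:,4]));print('stopper',ce[i],st[i])
    b=((h[...,0]<12)&(h[...,1]>170)&(h[...,2]>60)).astype(np.uint8);b[:,:200]=0;b[:,320:]=0;b[:120]=0;b[205:]=0
    n,l,st,ce=cv2.connectedComponentsWithStats(b);i=1+int(np.argmax(st[1:,4]));print('bulb',ce[i],st[i])
print(r.get_state()['tcp_pos'],proj(w,[[.5634,-.28,.1385],[.5634,-.28,.1315],[.5634,-.28,.0525]]))
```

```text
stopper [263.07549361 195.16957027] [247 178  33  34 861]
bulb [256.11680912 167.28774929] [242 152  35  37 351]
stopper [261.60722611 194.14452214] [246 177  33  34 858]
bulb [256.59848485 163.94318182] [237 149  37  30 264]
[ 0.56282053 -0.27982666  0.23129817] [[255.02484979 188.91941615]
 [255.01890098 186.68130885]
 [254.96798382 167.52687401]]
```

The small flask sits where it was set, with a steady lean of 3–4° that did not grow in 4 s. I accept that for now and re-check it at the end. Next I fetch the large flask from the stand.

Emit:
play_rows([
  {"slide": [-0.141,-0.228,0],"delta_rot": [0,0,0],"fingers": 1},
  {"slide": [-0.141,-0.228,0],"delta_rot": [0,0,0],"fingers": 1},
  {"slide": [-0.141,-0.228,0],"delta_rot": [0,0,0],"fingers": 1},
  {"slide": [-0.141,-0.228,0],"delta_rot": [0,0,0],"fingers": 1},
  {"slide": [-0.141,-0.228,0],"delta_rot": [0,0,0],"fingers": 1},
  {"slide": [-0.141,-0.228,0],"delta_rot": [0,0,0],"fingers": 1},
  {"slide": [-0.141,-0.228,0],"delta_rot": [0,0,0],"fingers": 1},
  {"slide": [-0.141,-0.228,0],"delta_rot": [0,0,0],"fingers": 1},
], squeeze=15)

```text
time_s: 40.0
tcp_pos: [0.5136, 0.0389, 0.2316]
eef_rot: [179.9, 0.1, -23.0]
contact_force: [1.2, -0.6, 0.0]
gripper_width: 0.0875
gripper_force: 0.0
```

Emit:
play_rows([
  {"slide": [-0.141,-0.228,0],"delta_rot": [0,0,0],"fingers": 1},
  {"slide": [-0.141,-0.228,0],"delta_rot": [0,0,0],"fingers": 1},
  {"slide": [-0.141,-0.228,0],"delta_rot": [0,0,0],"fingers": 1},
  {"slide": [-0.141,-0.228,0],"delta_rot": [0,0,0],"fingers": 1},
  {"slide": [-0.141,-0.228,0],"delta_rot": [0,0,0],"fingers": 1},
  {"slide": [-0.141,-0.228,0],"delta_rot": [0,0,0],"fingers": 1},
  {"slide": [0,0,0],"delta_rot": [0,0,0],"fingers": 1},
  {"slide": [0,0,0],"delta_rot": [0,0,0],"fingers": 1},
])

```text
time_s: 41.0
tcp_pos: [0.4772, 0.2759, 0.2316]
eef_rot: [179.9, 0.0, -22.9]
contact_force: [-0.8, 0.2, -1.0]
gripper_width: 0.0878
gripper_force: 0.0
```

```bash
python3 go.py .4765 .277 .128
python3 - <<'E'
from lean import *
report('small',(.5634,-.2800),.0525,.086)
report('medium',(.4644,-.0363),.0571,.092)
report('large',(.4775,.277),.0734,.102,('wrist','scene'))
c=r.capture('top');g=c['image'].max(2)
u=proj(c,[[.5835,.0928,.03]])[0];x,y=u.astype(int);print(x,y,u);print(g[y-10:y+11,x-10:x+11])
E
```

```text
tool shift total units [-0.007 -0.006  0.691] rot units to level [0.026 0.01  0.   ] -22.934533067711868
small scene px off [-0.6 -5.7] area 466 mm off [-10.4  11.6  -0. ]
small top px off [1.4 2.6] area 138 mm off [-5.8 -3.  -0. ]
medium scene px off [4.  5.1] area 229 mm off [ 20.5 -12.9   0. ]
medium top px off [ 4.4 -3.2] area 121 mm off [ 7.1 -9.6  0. ]
large wrist none
large scene px off [-2.8  0.4] area 66 mm off [-5.8 -7.1  0. ]
230 147 [230.67235954 147.17362498]
[[200 203 207 209 206 202 200 202 201 203 206 201 202 219 229 229 229 229
  223 209 194]
 [201 207 211 213 216 217 215 210 199 190 187 186 196 218 225 226 227 227
  220 205 197]
 [213 215 209 210 221 225 211 167 139 133 132 132 137 152 175 190 204 220
  218 206 199]
 [221 218 206 207 209 187 147 125 118 121 127 126 125 124 128 143 175 205
  213 206 199]
 [217 215 207 198 173 136 121 124 137 162 184 186 176 160 148 132 144 180
  205 203 202]
 [207 210 206 178 135 125 138 168 212 235 239 238 235 233 225 189 149 165
  202 211 209]
 [199 207 193 148 125 157 214 236 240 242 243 241 241 241 240 236 221 188
  204 223 213]

[... 546 characters left out ...]
5 218 243 244 244 244 244 244 244 244 244 243 243 244 243 232
  198 168 161]
 [215 206 206 226 242 243 244 244 244 245 244 244 243 242 243 244 243 231
  206 185 171]
 [218 209 215 218 227 242 244 243 244 245 245 244 244 243 244 243 235 221
  211 200 193]
 [214 216 221 225 227 234 241 241 243 244 244 243 243 243 242 239 230 222
  213 207 211]
 [203 210 216 224 229 230 227 221 232 242 243 242 241 238 231 229 227 222
  218 220 226]
 [202 201 203 215 223 222 215 212 221 227 227 228 228 225 220 219 221 219
  218 220 226]
 [209 204 198 203 210 207 204 208 214 214 215 221 223 215 203 204 212 216
  213 211 213]
 [213 211 203 195 195 195 199 207 212 214 221 227 223 211 198 199 205 208
  208 208 206]]
```

Numbers from the top view: the small flask leans about 4°, and the medium reads about 7°, though that could be a mask error on the paper. I spend the last picture on one composite with the expected upright axes drawn in.

Run:
```python
from lean import *
import pickle
c=r.capture('scene');t=r.capture('top');pickle.dump((c,t),open('mid.pkl','wb'))
F={'S':((.5634,-.28),.0525,.086),'M':((.4644,-.0363),.0571,.092),'L':((.4775,.277),.0734,.102)}
rows=[]
for v in (c,t):
    out=[]
    for k,(xy,zb,h) in F.items():
        p=proj(v,[[*xy,zb],[*xy,zb+h]]);m=p.mean(0).round().astype(int)
        x0,y0=m-[22,26];im=cv2.resize(v['image'][y0:y0+52,x0:x0+44],None,fx=5.7,fy=5.7,interpolation=cv2.INTER_CUBIC)
        q=((p-[x0,y0]+.5)*5.7).round().astype(int)
        cv2.line(im,tuple(map(int,q[0])),tuple(map(int,q[1])),(0,255,0),1);print(k,q.tolist());out.append(im)
    rows.append(np.hstack(out))
cv2.imwrite('pics/cmp.png',np.vstack(rows)[:600]);print(np.vstack(rows).shape)
```

```text
S [[138, 236], [123, 63]]
M [[128, 236], [126, 65]]
L [[120, 234], [134, 63]]
S [[96, 172], [167, 125]]
M [[122, 166], [136, 140]]
L [[166, 167], [85, 132]]
(592, 753, 3)
```

View pics/cmp.png

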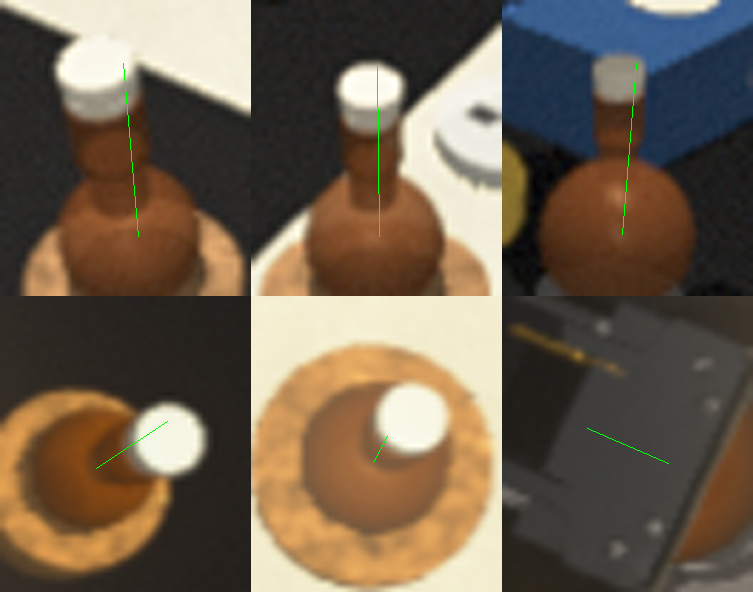

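The composite shows real leans. The medium stopper is at (161,122) where (136,140) is expected, about 7°. The small one leans about 5°, and the large leans about 3° toward −x on the stand. This fits each bulb rolling 1–2 mm into its hole on release. So I grip the large flask along its lean direction (yaw −90), which straightens it, and later re-squeeze the other two along theirs.

Emit:
play_rows([
  {"slide": [0,0,0],"delta_rot": [0,0,1],"fingers": 1},
  {"slide": [0,0,0],"delta_rot": [0,0,1],"fingers": 1},
  {"slide": [0,0,0],"delta_rot": [0,0,1],"fingers": 1},
  {"slide": [0,0,0],"delta_rot": [0,0,1],"fingers": 1},
  {"slide": [0,0,0],"delta_rot": [0,0,1],"fingers": 1},
  {"slide": [0,0,0],"delta_rot": [0,0,1],"fingers": 1},
  {"slide": [0,0,0],"delta_rot": [0,0,1],"fingers": 1},
  {"slide": [0,0,0],"delta_rot": [0,0,1],"fingers": 1},
])

```text
time_s: 42.45
tcp_pos: [0.4777, 0.2761, 0.2328]
eef_rot: [-180.0, 0.0, -59.8]
contact_force: [-0.1, -0.2, -0.7]
gripper_width: 0.0876
gripper_force: 0.0
```

Emit:
play_rows([
  {"slide": [0,0,0],"delta_rot": [0,0,1],"fingers": 1},
  {"slide": [0,0,0],"delta_rot": [0,0,1],"fingers": 1},
  {"slide": [0,0,0],"delta_rot": [0,0,1],"fingers": 1},
  {"slide": [0,0,0],"delta_rot": [0,0,1],"fingers": 1},
  {"slide": [0,0,0],"delta_rot": [0,0,1],"fingers": 1},
  {"slide": [0,0,0],"delta_rot": [0,0,1],"fingers": 1},
  {"slide": [0,0,0],"delta_rot": [0,0,0.6],"fingers": 1},
  {"slide": [0,0,0],"delta_rot": [0,0,0],"fingers": 1},
])

```text
time_s: 43.45
tcp_pos: [0.4777, 0.2762, 0.2328]
eef_rot: [-180.0, 0.0, -89.9]
contact_force: [-0.3, 0.6, -1.1]
gripper_width: 0.087
gripper_force: 0.0
```

```bash
python3 go.py .476 .277 .129
```

```text
tool shift total units [-0.005  0.012  0.692] rot units to level [-0.001  0.002 -0.   ] -89.8733596214877
```

Emit:
play_rows([
  {"slide": [-0.005,0.012,0.12],"delta_rot": [0,0,0],"fingers": 1},
  {"slide": [0,0,0.15],"delta_rot": [0,0,0],"fingers": 1},
  {"slide": [0,0,0.15],"delta_rot": [0,0,0],"fingers": 1},
  {"slide": [0,0,0.15],"delta_rot": [0,0,0],"fingers": 1},
  {"slide": [0,0,0.1],"delta_rot": [0,0,0],"fingers": 1},
  {"slide": [0,0,0.03],"delta_rot": [0,0,0],"fingers": 1},
  {"slide": [0,0,0],"delta_rot": [0,0,0],"fingers": 0.5},
  {"slide": [0,0,0],"delta_rot": [0,0,0],"fingers": 0},
])

```text
time_s: 44.45
tcp_pos: [0.4763, 0.2774, 0.1285]
eef_rot: [-179.9, 0.1, -89.9]
contact_force: [0.5, -0.1, -0.1]
gripper_width: 0.0728
gripper_force: 0.0
```

Emit:
play_rows([
  {"slide": [0,0,0],"delta_rot": [0,0,0],"fingers": -0.1},
  {"slide": [0,0,0],"delta_rot": [0,0,0],"fingers": -0.2},
  {"slide": [0,0,0],"delta_rot": [0,0,0],"fingers": -0.25},
  {"slide": [0,0,0],"delta_rot": [0,0,0],"fingers": -0.3},
  {"slide": [0,0,0],"delta_rot": [0,0,0],"fingers": -0.35},
  {"slide": [0,0,0],"delta_rot": [0,0,0],"fingers": -0.5},
  {"slide": [0,0,0],"delta_rot": [0,0,0],"fingers": -1},
  {"slide": [0,0,0],"delta_rot": [0,0,0],"fingers": -1},
])

```text
time_s: 45.45
tcp_pos: [0.4758, 0.277, 0.1276]
eef_rot: [180.0, -0.0, -89.9]
contact_force: [0.1, 0.6, -1.0]
gripper_width: 0.0269
gripper_force: 15.0
```

Emit:
play_rows([
  {"slide": [0,0,0],"delta_rot": [0,0,0],"fingers": -1},
  {"slide": [0,0,-0.05],"delta_rot": [0,0,0],"fingers": -1},
  {"slide": [0,0,-0.1],"delta_rot": [0,0,0],"fingers": -1},
  {"slide": [0,0,-0.15],"delta_rot": [0,0,0],"fingers": -1},
  {"slide": [0,0,-0.1],"delta_rot": [0,0,0],"fingers": -1},
  {"slide": [0,0,0],"delta_rot": [0,0,0],"fingers": -1},
  {"slide": [0,0,0],"delta_rot": [0,0,0],"fingers": -1},
])

```text
time_s: 46.32
tcp_pos: [0.4755, 0.2768, 0.1873]
eef_rot: [180.0, -0.0, -89.9]
contact_force: [-0.7, -0.5, -1.9]
gripper_width: 0.0267
gripper_force: 15.0
```

```bash
python3 go.py .5838 .0932 .19
python3 - <<'E'
from h import *
s=r.get_state();c=r.capture('scene');T=s['tcp_pos'];zb=T[2]-.0556;print(T)
h=cv2.cvtColor(c['image'],cv2.COLOR_BGR2HSV);b=((h[...,0]<14)&(h[...,1]>140)&(h[...,2]>45)).astype(np.uint8)
p=proj(c,[[T[0],T[1],zb],[T[0],T[1],zb+.05],[T[0],T[1],zb+.102]]);print(p)
x,y=p[0].round().astype(int);w=np.zeros_like(b);w[y-45:y+30,x-30:x+30]=1
for dy in range(-30,24,4):
    k=np.where((b&w)[y+dy]>0)[0];print(y+dy,(k.min(),k.max(),(k.min()+k.max())/2) if len(k) else 0)
E
```

```text
tool shift total units [ 1.225 -0.72  -0.019] rot units to level [ 0.008 -0.002 -0.   ] -89.89634268724198
[0.47553438 0.27680029 0.18725612]
[[302.32251821 137.62843779]
 [303.5829424  122.45568024]
 [304.94493257 105.91448118]]
108 0
112 0
116 (np.int64(299), np.int64(305), np.float64(302.0))
120 (np.int64(300), np.int64(306), np.float64(303.0))
124 (np.int64(300), np.int64(305), np.float64(302.5))
128 (np.int64(293), np.int64(311), np.float64(302.0))
132 (np.int64(290), np.int64(314), np.float64(302.0))
136 (np.int64(289), np.int64(315), np.float64(302.0))
140 (np.int64(289), np.int64(315), np.float64(302.0))
144 (np.int64(290), np.int64(314), np.float64(302.0))
148 (np.int64(293), np.int64(311), np.float64(302.0))
152 0
156 0
160 0
```

The held large flask is upright: bulb at column 302, neck at 302–303. I carry it to the large ring.

Emit:
play_rows([
  {"slide": [0.0875,-0.0515,0],"delta_rot": [0,0,0],"fingers": -1},
  {"slide": [0.175,-0.103,0],"delta_rot": [0,0,0],"fingers": -1},
  {"slide": [0.175,-0.103,0],"delta_rot": [0,0,0],"fingers": -1},
  {"slide": [0.175,-0.103,0],"delta_rot": [0,0,0],"fingers": -1},
  {"slide": [0.175,-0.103,0],"delta_rot": [0,0,0],"fingers": -1},
  {"slide": [0.175,-0.103,0],"delta_rot": [0,0,0],"fingers": -1},
  {"slide": [0.175,-0.103,0],"delta_rot": [0,0,0],"fingers": -1},
  {"slide": [0.0875,-0.0515,0],"delta_rot": [0,0,0],"fingers": -1},
])

```text
time_s: 47.38
tcp_pos: [0.5848, 0.0915, 0.1869]
eef_rot: [179.9, -0.0, -90.0]
contact_force: [-1.0, 0.4, -0.7]
gripper_width: 0.0266
gripper_force: 15.0
```

Emit:
play_rows([
  {"slide": [0,0,0],"delta_rot": [0,0,0],"fingers": -1},
  {"slide": [0,0,0],"delta_rot": [0,0,0],"fingers": -1},
])

```text
time_s: 47.62
tcp_pos: [0.5841, 0.0937, 0.1875]
eef_rot: [180.0, -0.0, -89.9]
contact_force: [1.8, -0.3, -0.8]
gripper_width: 0.0265
gripper_force: 15.0
```

```bash
python3 go.py .5838 .0932 .123
```

```text
tool shift total units [0.003 0.002 0.43 ] rot units to level [ 0.006 -0.    -0.   ] -89.8875852976494
```

Emit:
play_rows([
  {"slide": [0.002,0,0.05],"delta_rot": [0,0,0],"fingers": -1},
  {"slide": [0,0,0.1],"delta_rot": [0,0,0],"fingers": -1},
  {"slide": [0,0,0.12],"delta_rot": [0,0,0],"fingers": -1},
  {"slide": [0,0,0.1],"delta_rot": [0,0,0],"fingers": -1},
  {"slide": [0,0,0.04],"delta_rot": [0,0,0],"fingers": -1},
  {"slide": [0,0,0.02],"delta_rot": [0,0,0],"fingers": -1},
  {"slide": [0,0,0],"delta_rot": [0,0,0],"fingers": -1},
  {"slide": [0,0,0],"delta_rot": [0,0,0],"fingers": -1},
])

```text
time_s: 48.62
tcp_pos: [0.5848, 0.0933, 0.1238]
eef_rot: [-179.9, 0.0, -89.9]
contact_force: [-0.4, -0.2, -1.5]
gripper_width: 0.0267
gripper_force: 15.0
```

Emit:
play_rows([
  {"slide": [0,0,0.007],"delta_rot": [0,0,0],"fingers": -1},
  {"slide": [0,0,0],"delta_rot": [0,0,0],"fingers": -1},
  {"slide": [0,0,0],"delta_rot": [0,0,0],"fingers": -1},
])

```text
time_s: 49.0
tcp_pos: [0.5844, 0.0932, 0.1223]
eef_rot: [-180.0, 0.0, -89.9]
contact_force: [-0.4, 0.4, -1.3]
gripper_width: 0.0267
gripper_force: 15.0
```

Emit:
play_rows([
  {"slide": [0,0,0.005],"delta_rot": [0,0,0],"fingers": -1},
  {"slide": [0,0,0],"delta_rot": [0,0,0],"fingers": -1},
  {"slide": [0,0,0],"delta_rot": [0,0,0],"fingers": -1},
])

```text
time_s: 49.38
tcp_pos: [0.5846, 0.0932, 0.1216]
eef_rot: [-180.0, 0.0, -89.9]
contact_force: [0.1, -0.1, 1.6]
gripper_width: 0.0267
gripper_force: 15.0
```

```bash
python3 -c "
from h import *
s=r.get_state();print(s['tcp_pos'],s['contact_force'],s['moment'])"
```

```text
[0.58455346 0.09322019 0.12163023] [ 0.07153783 -0.06780402  1.57564794] [ 0.06331979  0.05554603 -0.03741999]
```

Light contact at the expected height. Slow release.

Emit:
play_rows([
  {"slide": [0,0,0.001],"delta_rot": [0,0,0],"fingers": -0.39},
  {"slide": [0,0,0],"delta_rot": [0,0,0],"fingers": -0.37},
  {"slide": [0,0,0],"delta_rot": [0,0,0],"fingers": -0.35},
  {"slide": [0,0,0],"delta_rot": [0,0,0],"fingers": -0.3},
  {"slide": [0,0,0],"delta_rot": [0,0,0],"fingers": -0.1},
  {"slide": [0,0,0],"delta_rot": [0,0,0],"fingers": 0.5},
  {"slide": [0,0,0],"delta_rot": [0,0,0],"fingers": 1},
  {"slide": [0,0,0],"delta_rot": [0,0,0],"fingers": 1},
])

```text
time_s: 50.38
tcp_pos: [0.5844, 0.0932, 0.1213]
eef_rot: [-180.0, -0.0, -89.9]
contact_force: [-0.0, 0.1, -0.7]
gripper_width: 0.0635
gripper_force: 0.0
```

Emit:
play_rows([
  {"slide": [0,0,0],"delta_rot": [0,0,0],"fingers": 1},
  {"slide": [0,0,-0.05],"delta_rot": [0,0,0],"fingers": 1},
  {"slide": [0,0,-0.15],"delta_rot": [0,0,0],"fingers": 1},
  {"slide": [0,0,-0.25],"delta_rot": [0,0,0],"fingers": 1},
  {"slide": [0,0,-0.25],"delta_rot": [0,0,0],"fingers": 1},
  {"slide": [0,0,-0.05],"delta_rot": [0,0,0],"fingers": 1},
  {"slide": [0,0,0],"delta_rot": [0,0,0],"fingers": 1},
])

```text
time_s: 51.25
tcp_pos: [0.5844, 0.0933, 0.2343]
eef_rot: [-179.9, 0.0, -89.9]
contact_force: [-1.0, -0.0, -0.4]
gripper_width: 0.0878
gripper_force: 0.0
```

```bash
python3 go.py .4662 -.0374 .235
python3 - <<'E'
from lean import *
report('small',(.5634,-.2800),.0525,.086,('top',))
report('medium',(.4662,-.0374),.0571,.092,('top',))
report('large',(.5845,.0932),.0669,.102,('top','scene','wrist'))
E
```

```text
tool shift total units [ 0.87   0.79  -0.006] rot units to level [-0.013  0.01  -0.   ] -89.89172824479397
small top px off [1.4 2.6] area 138 mm off [-5.8 -3.  -0. ]
medium top px off [ 3.9 -2.4] area 121 mm off [ 5.3 -8.5  0. ]
large top px off [ -9.3 -10.6] area 92 mm off [23.4 20.6 -0. ]
large scene px off [-2.1 -0. ] area 95 mm off [-4.5 -2.7  0. ]
large wrist px off [-1.1 24.3] area 625 mm off [ 0.7 18.8  0. ]
```

Emit:
play_rows([
  {"slide": [0.145,0.132,0],"delta_rot": [0,0,0],"fingers": 1},
  {"slide": [0.145,0.132,0],"delta_rot": [0,0,0],"fingers": 1},
  {"slide": [0.145,0.132,0],"delta_rot": [0,0,0],"fingers": 1},
  {"slide": [0.145,0.132,0],"delta_rot": [0,0,0],"fingers": 1},
  {"slide": [0.145,0.131,0],"delta_rot": [0,0,0],"fingers": 1},
  {"slide": [0.145,0.131,0],"delta_rot": [0,0,0],"fingers": 1},
  {"slide": [0,0,0],"delta_rot": [0,0,0.8],"fingers": 1},
  {"slide": [0,0,0],"delta_rot": [0,0,1],"fingers": 1},
])

```text
time_s: 52.5
tcp_pos: [0.4655, -0.0385, 0.2339]
eef_rot: [-180.0, 0.0, -98.3]
contact_force: [-0.5, -0.3, 0.2]
gripper_width: 0.0878
gripper_force: 0.0
```

Emit:
play_rows([
  {"slide": [0,0,0],"delta_rot": [0,0,1],"fingers": 1},
  {"slide": [0,0,0],"delta_rot": [0,0,1],"fingers": 1},
  {"slide": [0,0,0],"delta_rot": [0,0,1],"fingers": 1},
  {"slide": [0,0,0],"delta_rot": [0,0,1],"fingers": 1},
  {"slide": [0,0,0],"delta_rot": [0,0,1],"fingers": 1},
  {"slide": [0,0,0],"delta_rot": [0,0,1],"fingers": 1},
  {"slide": [0,0,0],"delta_rot": [0,0,1],"fingers": 1},
  {"slide": [0,0,0],"delta_rot": [0,0,1],"fingers": 1},
])

```text
time_s: 53.5
tcp_pos: [0.4656, -0.0382, 0.2337]
eef_rot: [180.0, -0.0, -135.0]
contact_force: [-0.5, 0.4, -0.6]
gripper_width: 0.0878
gripper_force: 0.0
```

Emit:
play_rows([
  {"slide": [0,0,0],"delta_rot": [0,0,1],"fingers": 1},
  {"slide": [0,0,0],"delta_rot": [0,0,0.8],"fingers": 1},
  {"slide": [0,0,0],"delta_rot": [0,0,0],"fingers": 1},
])

```text
time_s: 53.88
tcp_pos: [0.4657, -0.0381, 0.2337]
eef_rot: [180.0, -0.0, -143.0]
contact_force: [0.5, 0.1, -0.3]
gripper_width: 0.0877
gripper_force: 0.0
```

```bash
python3 go.py .4662 -.0374 .104
python3 - <<'E'
from lean import *
report('large',(.5845,.0932),.0669,.102,('top','scene'))
report('medium',(.4662,-.0374),.0571,.092,('wrist',))
w=wrist();b=w['image'];h=cv2.cvtColor(b,cv2.COLOR_BGR2HSV);p=proj(w,[[.4662,-.0374,.0571]])[0];x,y=p.astype(int)
m=((h[...,0]<14)&(h[...,1]>150)&(h[...,2]>45)).astype(np.uint8);q=np.zeros_like(m);q[y-45:y+45,x-45:x+45]=1
for yy in range(y-30,y+20,5):
    k=np.where((m&q)[yy])[0];print(yy,(k.min(),k.max()) if len(k) else 0,end=' ')
print(p)
E
```

```text
tool shift total units [-0.005  0.002  0.865] rot units to level [ 0.    -0.001 -0.   ] -143.04595354488154
large top none
large scene px off [-5.5 -0. ] area 176 mm off [-11.7  -7.6   0. ]
medium wrist none
136 (np.int64(250), np.int64(262)) 141 (np.int64(237), np.int64(272)) 146 (np.int64(232), np.int64(277)) 151 (np.int64(229), np.int64(283)) 156 (np.int64(227), np.int64(284)) 161 (np.int64(225), np.int64(285)) 166 (np.int64(225), np.int64(286)) 171 (np.int64(226), np.int64(287)) 176 (np.int64(227), np.int64(284)) 181 (np.int64(261), np.int64(282)) [255.83560751 166.89239779]
```

The medium bulb's centre in the wrist view is at (255.8,166), exactly as projected for (0.4662, −0.0374). Squeeze there, 4 N, then a slow release.

Emit:
play_rows([
  {"slide": [-0.005,0.002,0.15],"delta_rot": [0,0,0],"fingers": 1},
  {"slide": [0,0,0.2],"delta_rot": [0,0,0],"fingers": 1},
  {"slide": [0,0,0.2],"delta_rot": [0,0,0],"fingers": 1},
  {"slide": [0,0,0.15],"delta_rot": [0,0,0],"fingers": 1},
  {"slide": [0,0,0.1],"delta_rot": [0,0,0],"fingers": 1},
  {"slide": [0,0,0.06],"delta_rot": [0,0,0],"fingers": 0.5},
  {"slide": [0,0,0],"delta_rot": [0,0,0],"fingers": 0.2},
  {"slide": [0,0,0],"delta_rot": [0,0,0],"fingers": 0},
], squeeze=5)

```text
time_s: 55.08
tcp_pos: [0.467, -0.0368, 0.1054]
eef_rot: [-180.0, 0.0, -143.0]
contact_force: [0.1, -0.7, -1.1]
gripper_width: 0.0633
gripper_force: 0.0
```

Emit:
play_rows([
  {"slide": [0,0,0],"delta_rot": [0,0,0],"fingers": -0.1},
  {"slide": [0,0,0],"delta_rot": [0,0,0],"fingers": -0.2},
  {"slide": [0,0,0],"delta_rot": [0,0,0],"fingers": -0.25},
  {"slide": [0,0,0],"delta_rot": [0,0,0],"fingers": -0.3},
  {"slide": [0,0,0],"delta_rot": [0,0,0],"fingers": -0.35},
  {"slide": [0,0,0],"delta_rot": [0,0,0],"fingers": -0.5},
  {"slide": [0,0,0],"delta_rot": [0,0,0],"fingers": -0.5},
  {"slide": [0,0,0],"delta_rot": [0,0,0],"fingers": -0.5},
])

```text
time_s: 56.08
tcp_pos: [0.4665, -0.0369, 0.1047]
eef_rot: [180.0, -0.0, -143.1]
contact_force: [-0.8, 0.7, -1.3]
gripper_width: 0.027
gripper_force: 5.0
```

Emit:
play_rows([
  {"slide": [0,0,0],"delta_rot": [0,0,0],"fingers": -0.39},
  {"slide": [0,0,0],"delta_rot": [0,0,0],"fingers": -0.37},
  {"slide": [0,0,0],"delta_rot": [0,0,0],"fingers": -0.35},
  {"slide": [0,0,0],"delta_rot": [0,0,0],"fingers": -0.3},
  {"slide": [0,0,0],"delta_rot": [0,0,0],"fingers": 0},
  {"slide": [0,0,0],"delta_rot": [0,0,0],"fingers": 1},
  {"slide": [0,0,0],"delta_rot": [0,0,0],"fingers": 1},
  {"slide": [0,0,0],"delta_rot": [0,0,0],"fingers": 1},
])

```text
time_s: 57.08
tcp_pos: [0.4666, -0.0369, 0.1048]
eef_rot: [-180.0, -0.0, -143.1]
contact_force: [-0.1, -0.6, -0.2]
gripper_width: 0.0651
gripper_force: 0.0
```

Emit:
play_rows([
  {"slide": [0,0,0],"delta_rot": [0,0,0],"fingers": 1},
  {"slide": [0,0,-0.05],"delta_rot": [0,0,0],"fingers": 1},
  {"slide": [0,0,-0.2],"delta_rot": [0,0,0],"fingers": 1},
  {"slide": [0,0,-0.25],"delta_rot": [0,0,0],"fingers": 1},
  {"slide": [0,0,-0.25],"delta_rot": [0,0,0],"fingers": 1},
  {"slide": [0,0,-0.1],"delta_rot": [0,0,0],"fingers": 1},
  {"slide": [0,0,0],"delta_rot": [0,0,0],"fingers": 1},
])

```text
time_s: 57.95
tcp_pos: [0.467, -0.0367, 0.2331]
eef_rot: [-180.0, 0.1, -143.1]
contact_force: [0.2, -0.3, -1.2]
gripper_width: 0.0879
gripper_force: 0.0
```

```bash
python3 go.py .5625 -.2810 .235
python3 - <<'E'
from lean import *
# stopper seen by the wrist: low-saturation blob above the amber, printed with its expected place
w=wrist();cv2.imwrite('pics/w7.png',w['image']);h=cv2.cvtColor(w['image'],cv2.COLOR_BGR2HSV)
p=proj(w,[[.4662,-.0374,.1491],[.4662,-.0374,.0571]]);print(p)
x,y=p[0].astype(int)
print(h[y-20:y+26:3,x-30:x+31:3,1]);print(h[y-20:y+26:3,x-30:x+31:3,2])
E
```

```text
tool shift total units [ 0.47  -1.685 -0.012] rot units to level [-0.007  0.027 -0.   ] -143.0568343398044
[[255.90749597 188.31636687]
 [255.65124957 165.28078237]]
[[198 211 216 221 220 221 227 209 152  86  69  72 106 169 223 219 220 220
  213 217 205]
 [180 218 224 213 222 216 201  85  52  52  50  53  51  59 132 222 224 221
  216 218 196]
 [168 213 218 219 223 222 101  49  50  50  49  50  47  51  57 133 221 226
  220 220 169]
 [165 205 218 214 217 145  55  51  52  52  49  52  54  50  50  63 212 223
  221 213 169]
 [165 178 223 220 214  90  52  49  52  50  50  51  49  49  52  52 141 214
  220 174 164]
 [165 166 193 218 215  69  54  51  52  54  52  53  52  51  51  53  99 214
  200 163 161]
 [162 162 164 200 202  57  51  50  49  52  53  52  53  49  51  48  95 207
  167 166 167]
 [162 161 162 168 189  67  48  51  49  53  52  51  51  53  53  50  89 161
  165 158 161]
 [152 166 166 161 167 103  53  53  49  54  50  54  56  52  53  51 126 161
  162 167 154]
 [ 76 131 166 164 162 149  65  53  53  54  54  54  53  53  52  86 168 161
  163 145  75]
 [ 62  63  92 154 167 163 133  62  52  50  5
[... 1215 characters left out ...]
0 119 107 124 154 153 155 155 154 157 155 153 154 151 107  95
   99 101 111]
 [131 109 117 115 115 120 146 155 155 155 156 155 155 154 153 130 100  98
  105 107 133]
 [139 141 127 114 110 114 109 144 152 154 154 154 153 151 130 103 101 106
  121 137 138]
 [139 142 142 135 125 121 103  94 122 143 149 147 138 103  88  94 110 134
  140 140 138]
 [141 144 138 138 139 138 131 119 119 118 107 113 117 113 130 139 137 141
  139 143 143]
 [140 140 138 141 142 141 136 139 137 138 134 137 138 140 141 142 137 139
  142 142 144]
 [138 141 143 140 140 140 139 137 139 140 140 140 137 139 139 141 139 140
  137 137 142]
 [163 140 140 142 139 140 140 142 141 139 139 139 144 141 142 142 142 141
  138 139 142]]
```

The medium flask is now upright: stopper at (256.6,187), expected (255.9,188). Now the small flask, at yaw −63.

Emit:
play_rows([
  {"slide": [0.067,-0.241,0],"delta_rot": [0,0,0],"fingers": 1},
  {"slide": [0.067,-0.241,0],"delta_rot": [0,0,0],"fingers": 1},
  {"slide": [0.067,-0.241,0],"delta_rot": [0,0,0],"fingers": 1},
  {"slide": [0.067,-0.241,0],"delta_rot": [0,0,0],"fingers": 1},
  {"slide": [0.067,-0.241,0],"delta_rot": [0,0,0],"fingers": 1},
  {"slide": [0.067,-0.24,0],"delta_rot": [0,0,0],"fingers": 1},
  {"slide": [0.067,-0.24,0],"delta_rot": [0,0,0],"fingers": 1},
  {"slide": [0,0,0],"delta_rot": [0,0,-1],"fingers": 1},
])

```text
time_s: 59.0
tcp_pos: [0.5618, -0.283, 0.229]
eef_rot: [179.8, -0.2, -138.5]
contact_force: [-1.1, 1.4, -0.9]
gripper_width: 0.0878
gripper_force: 0.0
```

Emit:
play_rows([
  {"slide": [0,0,0],"delta_rot": [0,0,-1],"fingers": 1},
  {"slide": [0,0,0],"delta_rot": [0,0,-1],"fingers": 1},
  {"slide": [0,0,0],"delta_rot": [0,0,-1],"fingers": 1},
  {"slide": [0,0,0],"delta_rot": [0,0,-1],"fingers": 1},
  {"slide": [0,0,0],"delta_rot": [0,0,-1],"fingers": 1},
  {"slide": [0,0,0],"delta_rot": [0,0,-1],"fingers": 1},
  {"slide": [0,0,0],"delta_rot": [0,0,-1],"fingers": 1},
  {"slide": [0,0,0],"delta_rot": [0,0,-1],"fingers": 1},
])

```text
time_s: 60.0
tcp_pos: [0.5615, -0.2808, 0.2299]
eef_rot: [179.8, 0.0, -101.7]
contact_force: [0.5, 0.5, 0.3]
gripper_width: 0.0874
gripper_force: 0.0
```

Emit:
play_rows([
  {"slide": [0,0,0],"delta_rot": [0,0,-1],"fingers": 1},
  {"slide": [0,0,0],"delta_rot": [0,0,-1],"fingers": 1},
  {"slide": [0,0,0],"delta_rot": [0,0,-1],"fingers": 1},
  {"slide": [0,0,0],"delta_rot": [0,0,-1],"fingers": 1},
  {"slide": [0,0,0],"delta_rot": [0,0,-1],"fingers": 1},
  {"slide": [0,0,0],"delta_rot": [0,0,-1],"fingers": 1},
  {"slide": [0,0,0],"delta_rot": [0,0,-1],"fingers": 1},
  {"slide": [0,0,0],"delta_rot": [0,0,-1],"fingers": 1},
])

```text
time_s: 61.0
tcp_pos: [0.5614, -0.2808, 0.2299]
eef_rot: [179.8, 0.1, -65.0]
contact_force: [-0.2, -0.6, 0.0]
gripper_width: 0.0876
gripper_force: 0.0
```

Emit:
play_rows([
  {"slide": [0,0,0],"delta_rot": [0,0,-0.5],"fingers": 1},
  {"slide": [0,0,0],"delta_rot": [0,0,0],"fingers": 1},
  {"slide": [0,0,0],"delta_rot": [0,0,0],"fingers": 1},
])

```text
time_s: 61.38
tcp_pos: [0.5619, -0.281, 0.2312]
eef_rot: [179.9, 0.1, -62.9]
contact_force: [1.0, -0.1, 0.5]
gripper_width: 0.0875
gripper_force: 0.0
```

```bash
cat > bulb.py <<'E'
from lean import *
import sys
X=np.array(list(map(float,sys.argv[1:4])));H=float(sys.argv[4]);st=r.get_state();w=wrist();h=cv2.cvtColor(w['image'],cv2.COLOR_BGR2HSV)
p=proj(w,[X,X+[0,0,H]]);x,y=p[0].astype(int);m=(h[...,0]<14)&(h[...,1]>185)&(h[...,2]>30)
for yy in range(y-30,y+16,4):
    k=np.where(m[yy,x-50:x+50])[0]+x-50;print(yy,(int(k.min()),int(k.max()),len(k)) if len(k) else 0,end=' ')
print('\nexpected bulb, stopper top',p.round(1))
x,y=p[1].astype(int);m=((h[...,1]<95)&(h[...,2]>120)).astype(np.uint8);m[:y-35]=0;m[y+30:]=0;m[:,:x-35]=0;m[:,x+35:]=0
n,l,s,c=cv2.connectedComponentsWithStats(m)
for i in range(1,n):
    if s[i][4]>150: print('stopper',s[i],c[i].round(1))
E
python3 go.py .5625 -.281 .095; python3 bulb.py .563 -.2803 .0525 .086; python3 -c "
from lean import *
report('medium',(.4662,-.0374),.0571,.092,('top',));report('large',(.5845,.0932),.0669,.102,('top','scene'))"
```

```text
tool shift total units [ 0.003 -0.005  0.908] rot units to level [0.016 0.014 0.   ] -62.89808661129501
137 0 141 0 145 (248, 262, 15) 149 (241, 270, 30) 153 (236, 273, 37) 157 (234, 276, 36) 161 (232, 277, 25) 165 (231, 277, 28) 169 (231, 277, 33) 173 (232, 276, 17) 177 (233, 248, 11) 181 (236, 246, 8) 
expected bulb, stopper top [[254.3 167.8]
 [254.3 189.3]]
stopper [247 172  34  35 961] [263.1 189.2]
medium top px off [-0.4  0.2] area 92 mm off [-0.4  0.9  0. ]
large top px off [-0.8  1.1] area 126 mm off [-2.5  1.8 -0. ]
large scene px off [-5.5 -0.1] area 177 mm off [-11.8  -7.5   0. ]
```

The medium flask is upright in the top view too (0.9 mm), and the large is within 2°. The small bulb is at (254.2,167) as projected, with the stopper 9 px off purely along the finger axis. Squeeze firmly, release slowly.

Emit:
play_rows([
  {"slide": [0.002,-0.009,0.15],"delta_rot": [0,0,0],"fingers": 1},
  {"slide": [0,0,0.2],"delta_rot": [0,0,0],"fingers": 1},
  {"slide": [0,0,0.2],"delta_rot": [0,0,0],"fingers": 1},
  {"slide": [0,0,0.2],"delta_rot": [0,0,0],"fingers": 1},
  {"slide": [0,0,0.1],"delta_rot": [0,0,0],"fingers": 1},
  {"slide": [0,0,0.06],"delta_rot": [0,0,0],"fingers": 0.5},
  {"slide": [0,0,0],"delta_rot": [0,0,0],"fingers": 0.2},
  {"slide": [0,0,0],"delta_rot": [0,0,0],"fingers": 0},
], squeeze=12)

```text
time_s: 62.58
tcp_pos: [0.5643, -0.281, 0.0968]
eef_rot: [-179.9, -0.1, -62.8]
contact_force: [0.3, -0.6, 0.7]
gripper_width: 0.0629
gripper_force: 0.0
```

Emit:
play_rows([
  {"slide": [0,0,0],"delta_rot": [0,0,0],"fingers": -0.1},
  {"slide": [0,0,0],"delta_rot": [0,0,0],"fingers": -0.2},
  {"slide": [0,0,0],"delta_rot": [0,0,0],"fingers": -0.25},
  {"slide": [0,0,0],"delta_rot": [0,0,0],"fingers": -0.3},
  {"slide": [0,0,0],"delta_rot": [0,0,0],"fingers": -0.35},
  {"slide": [0,0,0],"delta_rot": [0,0,0],"fingers": -0.5},
  {"slide": [0,0,0],"delta_rot": [0,0,0],"fingers": -0.5},
  {"slide": [0,0,0],"delta_rot": [0,0,0],"fingers": -0.5},
])

```text
time_s: 63.58
tcp_pos: [0.5636, -0.2808, 0.0957]
eef_rot: [180.0, 0.0, -62.8]
contact_force: [-0.4, 0.5, 1.4]
gripper_width: 0.0266
gripper_force: 12.0
```

Emit:
play_rows([
  {"slide": [0,0,0],"delta_rot": [0,0,0],"fingers": -0.39},
  {"slide": [0,0,0],"delta_rot": [0,0,0],"fingers": -0.38},
  {"slide": [0,0,0],"delta_rot": [0,0,0],"fingers": -0.36},
  {"slide": [0,0,0],"delta_rot": [0,0,0],"fingers": -0.33},
  {"slide": [0,0,0],"delta_rot": [0,0,0],"fingers": 0},
  {"slide": [0,0,0],"delta_rot": [0,0,0],"fingers": 1},
  {"slide": [0,0,0],"delta_rot": [0,0,0],"fingers": 1},
  {"slide": [0,0,0],"delta_rot": [0,0,0],"fingers": 1},
])

```text
time_s: 64.58
tcp_pos: [0.5636, -0.2808, 0.0958]
eef_rot: [-180.0, -0.0, -62.8]
contact_force: [0.0, -1.4, 0.2]
gripper_width: 0.0637
gripper_force: 0.0
```

Emit:
play_rows([
  {"slide": [0,0,0],"delta_rot": [0,0,0],"fingers": 1},
  {"slide": [0,0,-0.05],"delta_rot": [0,0,0],"fingers": 1},
  {"slide": [0,0,-0.2],"delta_rot": [0,0,0],"fingers": 1},
  {"slide": [0,0,-0.25],"delta_rot": [0,0,0],"fingers": 1},
  {"slide": [0,0,-0.25],"delta_rot": [0,0,0],"fingers": 1},
  {"slide": [0,0,-0.15],"delta_rot": [0,0,0],"fingers": 1},
  {"slide": [0,0,0],"delta_rot": [0,0,0],"fingers": 1},
])

```text
time_s: 65.45
tcp_pos: [0.5647, -0.2812, 0.2337]
eef_rot: [-179.8, -0.2, -62.8]
contact_force: [-0.2, -0.3, 0.3]
gripper_width: 0.0878
gripper_force: 0.0
```

```bash
python3 bulb.py .563 -.2803 .0525 .086; python3 go.py .43 .3 .3
```

```text
139 0 143 0 147 (250, 266, 17) 151 (243, 273, 31) 155 (240, 277, 38) 159 (237, 278, 39) 163 (235, 279, 36) 167 (234, 280, 34) 171 (234, 280, 38) 175 (235, 280, 16) 179 (237, 251, 11) 183 (239, 249, 10) 
expected bulb, stopper top [[257.4 169.4]
 [257.9 190.7]]
stopper [250 173  35  35 931] [266.5 190.3]
tool shift total units [-3.852 -0.973 -0.456] rot units to level [-0.023 -0.015  0.   ] -62.8460538247691
```

The lean came back unchanged, so the bulb rolls about 2 mm on release. I shift the grip 2.3 mm along the lean direction and repeat.

Emit:
play_rows([
  {"slide": [0,0.015,0.15],"delta_rot": [0,0,0],"fingers": 1},
  {"slide": [0,0,0.2],"delta_rot": [0,0,0],"fingers": 1},
  {"slide": [0,0,0.2],"delta_rot": [0,0,0],"fingers": 1},
  {"slide": [0,0,0.2],"delta_rot": [0,0,0],"fingers": 1},
  {"slide": [0,0,0.1],"delta_rot": [0,0,0],"fingers": 0.5},
  {"slide": [0,0,0.05],"delta_rot": [0,0,0],"fingers": 0.2},
  {"slide": [0,0,0],"delta_rot": [0,0,0],"fingers": 0},
  {"slide": [0,0,0],"delta_rot": [0,0,0],"fingers": -0.1},
], squeeze=8)

```text
time_s: 66.5
tcp_pos: [0.5623, -0.282, 0.0968]
eef_rot: [-179.9, -0.1, -62.8]
contact_force: [0.5, -1.1, 1.1]
gripper_width: 0.0531
gripper_force: 0.0
```

Emit:
play_rows([
  {"slide": [0,0,0],"delta_rot": [0,0,0],"fingers": -0.2},
  {"slide": [0,0,0],"delta_rot": [0,0,0],"fingers": -0.25},
  {"slide": [0,0,0],"delta_rot": [0,0,0],"fingers": -0.3},
  {"slide": [0,0,0],"delta_rot": [0,0,0],"fingers": -0.35},
  {"slide": [0,0,0],"delta_rot": [0,0,0],"fingers": -0.5},
  {"slide": [0,0,0],"delta_rot": [0,0,0],"fingers": -0.5},
])

```text
time_s: 67.25
tcp_pos: [0.5617, -0.2818, 0.0957]
eef_rot: [-180.0, -0.0, -62.8]
contact_force: [-0.8, 0.0, -0.5]
gripper_width: 0.0266
gripper_force: 8.0
```

Emit:
play_rows([
  {"slide": [0,0,0],"delta_rot": [0,0,0],"fingers": -0.39},
  {"slide": [0,0,0],"delta_rot": [0,0,0],"fingers": -0.38},
  {"slide": [0,0,0],"delta_rot": [0,0,0],"fingers": -0.36},
  {"slide": [0,0,0],"delta_rot": [0,0,0],"fingers": -0.33},
  {"slide": [0,0,0],"delta_rot": [0,0,0],"fingers": 0},
  {"slide": [0,0,0],"delta_rot": [0,0,0],"fingers": 1},
  {"slide": [0,0,0],"delta_rot": [0,0,0],"fingers": 1},
  {"slide": [0,0,0],"delta_rot": [0,0,0],"fingers": 1},
])

```text
time_s: 68.25
tcp_pos: [0.5616, -0.2818, 0.0958]
eef_rot: [180.0, 0.0, -62.8]
contact_force: [-0.4, -0.4, 0.0]
gripper_width: 0.0638
gripper_force: 0.0
```

Emit:
play_rows([
  {"slide": [0,0,0],"delta_rot": [0,0,0],"fingers": 1},
  {"slide": [0,0,-0.05],"delta_rot": [0,0,0],"fingers": 1},
  {"slide": [0,0,-0.2],"delta_rot": [0,0,0],"fingers": 1},
  {"slide": [0,0,-0.25],"delta_rot": [0,0,0],"fingers": 1},
  {"slide": [0,0,-0.25],"delta_rot": [0,0,0],"fingers": 1},
  {"slide": [0,0,-0.15],"delta_rot": [0,0,0],"fingers": 1},
  {"slide": [0,0,0],"delta_rot": [0,0,0],"fingers": 1},
  {"slide": [0,0,0],"delta_rot": [0,0,0],"fingers": 1},
])

```text
time_s: 69.25
tcp_pos: [0.5613, -0.2816, 0.2305]
eef_rot: [180.0, 0.0, -62.9]
contact_force: [0.3, 0.9, -0.2]
gripper_width: 0.0878
gripper_force: 0.0
```

```bash
python3 bulb.py .563 -.2803 .0525 .086; python3 go.py .5615 -.2818 .3
```

```text
138 0 142 0 146 (245, 263, 19) 150 (239, 270, 32) 154 (235, 273, 37) 158 (233, 276, 36) 162 (231, 277, 23) 166 (231, 277, 28) 170 (230, 277, 31) 174 (232, 268, 12) 178 (233, 276, 14) 182 (235, 274, 7) 
expected bulb, stopper top [[253.7 168.3]
 [253.4 189.9]]
stopper [236 172  42  36 991] [253.7 189.7]
tool shift total units [ 0.002 -0.001 -0.467] rot units to level [0.011 0.013 0.   ] -62.849890528382595
```

The small flask is now upright: stopper 253.7, expected 253.4. I back off upward and check all three.

Emit:
play_rows([
  {"slide": [0,0,-0.25],"delta_rot": [0,0,0],"fingers": 1},
  {"slide": [-0.1,0.1,-0.2],"delta_rot": [0,0,0],"fingers": 1},
  {"slide": [0.2,0,0],"delta_rot": [0,0,0],"fingers": 1},
  {"slide": [0.25,0,0],"delta_rot": [0,0,0],"fingers": 1},
  {"slide": [0.25,0,0],"delta_rot": [0,0,0],"fingers": 1},
  {"slide": [0.2,0,0],"delta_rot": [0,0,0],"fingers": 1},
  {"slide": [0,0,0],"delta_rot": [0,0,0],"fingers": 1},
  {"slide": [0,0,0],"delta_rot": [0,0,0],"fingers": 1},
])

```text
time_s: 70.3
tcp_pos: [0.6026, -0.3951, 0.2971]
eef_rot: [179.9, 0.1, -62.9]
contact_force: [-0.5, -1.1, 0.1]
gripper_width: 0.0877
gripper_force: 0.0
```

Run:
```python
from lean import *
import pickle
print(r.get_state()['time_s'],r.get_state()['tcp_pos'])
report('small',(.563,-.2803),.0525,.086,('top',))
report('medium',(.4662,-.0374),.0571,.092,('top',))
report('large',(.5845,.0932),.0669,.102,('top',))
a=pickle.load(open('top.pkl','rb'));b=r.capture('top')
d=cv2.absdiff(a['image'],b['image']).max(2)
for n,X in (('dish',(.44,.1327,.018)),('jar',(.65,-.0677,.052)),('cruc',(.4174,-.2296,.034))):
    x,y=proj(a,[X])[0].astype(int);A,B=[cv2.cvtColor(i['image'],cv2.COLOR_BGR2GRAY)[y-16:y+17,x-16:x+17].astype(np.float32) for i in (a,b)]
    print(n,d[y-12:y+13,x-12:x+13].mean().round(1),np.round(cv2.phaseCorrelate(A,B)[0],2))
```

```text
70.3 [ 0.60264555 -0.39509825  0.29707613]
small top px off [-0.6 -0.8] area 130 mm off [ 1.9  1.2 -0. ]
medium top px off [-0.2  0.2] area 123 mm off [-0.5  0.3  0. ]
large top px off [-0.8  1.1] area 126 mm off [-2.5  1.8 -0. ]
dish 1.1 [-0.01  0.  ]
jar 1.5 [-0.01  0.02]
cruc 6.7 [-0.05  0.01]
```

All three flasks stand within about 2° of upright on their own rings, and the dish, jar and crucible have not moved. Handing in.

```bash
python3 -c "
from plant import r
print(r.close_job())"
```

```text
the job is handed in; nothing more can be done
None
```

I handed the job in at about 70 s of the 115 s: the large, medium and small flasks each stand on the ring of their own size, released and within about 2° of upright by the cameras, with the dish, jar and crucible unmoved; after set-down the medium and small flasks leaned 4–7°, so I straightened them by gently re-gripping the collar.

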